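# Clip the reservoir bottle onto the eye of the cross rod

### The job

Hang the white reservoir bottle up over the white tile: clip its snap hook onto the steel eye under the cross rod by pressing the hook's brass gate against the eye, so that the bottle hangs there freely and still, upright and clear of the bench, with the gate sprung shut. Do not shove the stands hard, and leave the other bottles, the flask, the jar and the dish where they are.

Things in the scene. Friction and masses are not known exactly. Their poses are not given: they have to be found in the camera images.
- grip (a point): Centre of the black hand grip (17 mm wide along x, 12 mm thick along y, 56 mm high) of the snap hook on the loose white reservoir bottle; the whole is 198 mm high, 0.2 to 0.43 kg. It stands upright, foot 135 mm below this point. Axes: z up, x from the grip towards the brass gate, y across the thin hook. The hook is a flat D of 10 mm round steel bar in this x-z plane, rigid on the bottle.
- hook_top (a point): Outermost point of the hook's rounded top, 33 mm along x and 63 mm above grip, same axes. From its top (bar's centre line x 33, z 58 from the grip, in mm) the bar runs back and down through (20, 54), (8, 48), (0, 36) to the grip, and forward through (46, 53), (55, 48) to the nose's end at (58, 43). Below, it runs from the gate's hinge through (53, -21), (42, -32) back to the grip.
- crook (a point): Inside the hook, under its top: where the axis of an 8 mm bar lies when the hook hangs on it; 33 mm along x and 49 mm above grip, same axes. The bottle's axis passes through it.
- mouth (a point): Middle of the hook's mouth, on the shut gate's centre line, 58 mm along x and 27 mm above grip, same axes. An 8 mm bar enters here: it must press the gate inward from 5 mm above to 4 mm below this point until its axis is 18 mm or more inside (gate near 0.75 rad), then go up 22 mm into the crook (hook lowered), and the gate springs shut below it.
- gate (a joint): The sprung brass gate, an 8 mm round bar, shut from its hinge (58 mm along x, 2 mm below grip) up to the nose (38 mm above grip). 0 = shut; grows to 0.95 rad as it is pressed inward, towards the grip. Its spring gives 0.08 N m when shut and 0.24 N m at 0.8 rad: about 3 to 8 N at the middle of the mouth.
- bottle_foot (a point): Centre of the underside of the reservoir bottle: white, 62 mm in diameter, blue cap; the cap and its steel strap end 99 mm above this point. The grip is 33 mm behind the bottle's axis.
- rack: Fixed: two retort stands (uprights 12 mm thick, 500 mm high, at y = -200 and 200 mm; grey bases 12 mm high from x = -20 to 150 mm, 125 mm wide; glass clamped outside the uprights, reaching y = 310 mm) joined by a black 12 mm cross rod along y above x = 0. Origin: on the bench, straight below the eye. z up, x away from the robot, y along the rod.
- below_eye (a point): Top of a 6 mm thick white tile below the eye; axes of the rack. The eye, under the rod's middle, is a rigid closed link of 8 mm bar in the y-z plane, 46 high x 30 mm wide inside, open along x. Its lower bar runs along y right above this point, 72 mm below the rod (axes). The rod was clamped by hand: the lower bar is 225 to 265 mm above the bench, NOT measured; feel for it from below, or look.
- amber: Brown glass bottle, 62 mm in diameter, 104 mm high, black cap; origin at the centre of its underside. Bystander.
- flask: Conical glass flask with a cork, 68 mm wide, 103 mm high; origin at the centre of its underside. Bystander.
- washbottle: White wash bottle with a red cap and spout, 68 mm in diameter, 190 mm high, spout to +x; origin at the centre of its underside. Bystander.
- dish: White porcelain dish, 84 mm in diameter, 30 mm high; origin at the centre of its underside. Bystander.
- jar: Jar with a blue lid, 60 mm in diameter, 65 mm high; origin at the centre of its underside. Bystander.
Mind the look-alikes: they are no part of the job. What is shaped like the part that bears grip but orange or turquoise is not meant.

How it is judged:
By the outcome, as a careful person would: the job done as asked, in the order asked, and still so for the second after the job is handed in, with the robot touching nothing.
It also fails if it takes over 56 s, if anything falls off the work surface, if the arm or the gripper's body presses on something with over 40 N, if the wrist force passes 120 N, or if a joint passes its speed limit or range.

### The arm

A 6-joint arm with a two-finger parallel gripper is mounted at the origin on the work surface. World frame = base frame: x ahead of the robot, y to its left, z up, the work surface at z = 0. Lengths are in m, angles in rad, forces in N, time in s.
With the tool pointing down it reaches from about 0.275 to 0.725 m from the base axis. Payload 15.9 kg.
Tool frame: the origin (TCP) lies on the mounting face of the last link; the fingertips stand 173 mm ahead of it and the grasp point (between the pads) lies 155 mm ahead of it; y points along the fingers, z is the direction in which the jaws open and shut, and the axes are right-handed (so a half turn about y gives the same grasp; the last joint's range is limited). The gripper opens to 85 mm and grips with 20 to 120 N. Pads are 22 mm wide; open, the fingers measure 114 mm over their backs; the gripper's body (76 mm by 85 mm) begins 54 mm behind the grasp point. The pads swing forward as they close: fully open they stand 13 mm farther back than shut.
Start: joints at [-1.302, 0.213, -0.034, 1.323, 0, 1.571], TCP at [0.133, -0.482, 0.405] pointing down, gripper open.
Joint ranges: [-2.98, 2.98], [-0.74, 1.72], [-1.14, 1.35], [-2.1, 2.04], [-1.57, 1.44], [-3.14, 3.14]. Speed limits (rad/s): [1.89, 1.89, 2.39, 2.57, 3.14, 3.14].

### API

Orientations are given as a unit quaternion [w, x, y, z].
In Python, from workcell import env, eyes gives the robot as it stands.
- The arm moves only by the tool send_rows, never from a script. Its argument "commands" is a list of rows, each an object of numbers: "dx", "dy", "dz": the shift along the tool's x, y, z in units of 0.4 m (1.0 is 0.4 m); "rx", "ry", "rz": the turn, a rotation vector about the tool's x, y, z in units of 180 degrees (1.0 is 180 degrees); "fingers": the opening, from 0 (shut) to 1 (fully open). A call has 1 to 20 rows; each row is the pose to reach, as a shift and turn from the pose measured when the call began, along the tool's axes at that moment, turning the shorter way round; what a row does not reach only later rows make up. A row lasts 1/12 s, in which the tool goes at most 41.7 mm and 7.16 degrees, less where a joint would pass 70% of its speed; a pose out of reach is approached as far as the arm can. A call with a number of a shift or a turn outside -1 to 1 is refused whole. A call with a gripper value outside its range is refused whole. The fingers move at their own pace and stop on an object; "newtons" is the grip in N (left out, the last holds). Time passes only in rows, so rows that repeat a pose let the fingers close. It gives the time, the measured TCP pose, the force and the opening at its end, in the units of the state.
- env.get_obs(): the state, without advancing time (a new reading comes with each control period).
- eyes.snapshot(name): name is "scene" or "side" or "wrist"; returns a dict with "color" (480x640x3 uint8, red, green, blue), "fx", "fy", "cx", "cy" (pixels), "view" (4x4, takes a point from world to camera coordinates). Camera axes: x right, y up, looking along -z (the intrinsics and any distortion apply to the point x, -y, -z); pixel columns grow to the right and rows downward; lengths in m; the calibration is good to about 2 mm. A picture is of the moment at which its call begins. There is no depth.
- env.finish_job(): hands the job in, once; it reports no verdict.
Trained networks look in a picture, given as the dict that the camera call returned (one of the last four; its "shot" number tells which), for a name from the list of things; names that differ only in an ending like _2 or _b are one class to them, and where a whole thing is asked for, a point or a joint stands for the part that bears it (a point fixed in the world has none). Each returns a list of dicts, best first, with "confidence" (0 to 1); they miss things now and then, are a little off and sometimes report something else, mostly with a low value. They report only what shows in the picture. A call takes as long as a camera call. They do not tell look-alikes from the thing itself.
- eyes.outline_of(query, picture): "region" (480x640 bool, what is visible of it) and "location" ([column, row] in pixels, amid what is visible of it).
The state is a dict: "time": time; "joints": joint angles; "qd": joint speeds; "joint_torque": joint torques, N m; "position": TCP position; "eef_rot": TCP orientation; "ft_force": force on the tool from outside, world axes, zero at the start; "ft_torque": the same for the moment, N m; "finger_gap": opening from 0.0 (shut) to 1.0 (fully open).
Only numpy, scipy, OpenCV 4.12 (cv2) and the standard library are available. Lean on these libraries where they do the work, as an engineer would, in place of code of your own. Each camera call takes 0.05 s, during which the arm holds its last target. There are 200 camera calls.

## Working session

There is one attempt and no reset: what is moved stays moved. The work goes in short steps, Python scripts to look and compute and a tool call to move; the robot and the scene stay as the last step left them, time stands still between calls to the robot, and variables do not carry over. Pictures are saved under pics/ and viewed, about 8 in all and at most 12, crops included, and the job is handed in when it is done.

Besides the shell and the picture viewer there is one more tool, called after "Emit:" by a JSON object that holds its "name" and its "arguments". send_rows: Moves the arm, as the interface text tells. Shifts and turns lie within -1 to 1; 1 stands for 0.4 m of shift or 180 degrees of turn. Its arguments: {"type":"object","properties":{"commands":{"type":"array"},"newtons":{"type":"number"}},"required":["commands"]}

```bash
mkdir -p pics; ls
cat > h.py <<'E'
import numpy as np, cv2
from workcell import env, eyes
from scipy.spatial.transform import Rotation as R
def save(p,name,box=None,scale=1):
    im=p["color"][:,:,::-1]
    if box: im=im[box[1]:box[3],box[0]:box[2]]
    if scale!=1: im=cv2.resize(im,None,fx=scale,fy=scale,interpolation=cv2.INTER_CUBIC)
    cv2.imwrite("pics/"+name+".png",im)
def proj(p,X):
    X=np.atleast_2d(X); c=(p["view"]@np.c_[X,np.ones(len(X))].T).T
    return np.c_[p["cx"]+p["fx"]*c[:,0]/-c[:,2], p["cy"]+p["fy"]*-c[:,1]/-c[:,2]]
def ray(p,uv):
    d=np.array([(uv[0]-p["cx"])/p["fx"],-(uv[1]-p["cy"])/p["fy"],-1.])
    V=np.linalg.inv(p["view"]); d=V[:3,:3]@d; return V[:3,3],d/np.linalg.norm(d)
def atz(p,uv,z):
    o,d=ray(p,uv); return o+d*(z-o[2])/d[2]
def tri(obs):
    A=np.zeros((3,3));b=np.zeros(3)
    for p,uv in obs:
        o,d=ray(p,uv);M=np.eye(3)-np.outer(d,d);A+=M;b+=M@o
    X=np.linalg.solve(A,b); return X,[np.round(proj(p,X)[0]-uv,1) for p,uv in obs]
E
python3 - <<'E'
from h import *
o=env.get_obs()
for k,v in o.items(): print(k,np.round(v,3))
ps={}
for n in("scene","side"):
    p=eyes.snapshot(n); ps[n]=p
    print(n,[k for k in p if k not in("color",)],p["fx"],p["cx"],p["cy"],np.round(np.linalg.inv(p["view"]),3).tolist(),{k:p[k] for k in p if k not in("color","view","fx","fy","cx","cy")})
    for q in("grip","gate","bottle_foot","hook_top","rack","below_eye","amber","flask","washbottle","dish","jar","crook"):
        try:
            for r in eyes.outline_of(q,p)[:4]: print(q,round(r["confidence"],2),np.round(r["location"]),r["region"].sum())
        except Exception as e: print(q,e)
im=np.vstack([ps["scene"]["color"],ps["side"]["color"]])
save(ps["scene"],"scene");save(ps["side"],"side")
E
```

```text
pics
time 0.0
joints [-1.302  0.213 -0.035  1.324  0.     1.571]
qd [-0.    -0.     0.    -0.001 -0.001  0.001]
joint_torque [ 4.0000e-03 -6.8615e+01  4.8712e+01  1.7000e-02  0.0000e+00 -0.0000e+00]
position [ 0.133 -0.482  0.404]
eef_rot [ 0.095 -0.095  0.701 -0.7  ]
ft_force [ 0.156  0.17  -0.652]
ft_torque [-0.019 -0.01   0.04 ]
finger_gap 1.003
scene ['fx', 'fy', 'cx', 'cy', 'view', 'shot'] 458.26712092758646 319.6051341424427 236.30026330906782 [[-0.209, -0.817, 0.538, 1.18], [0.978, -0.173, 0.118, 0.157], [-0.003, 0.55, 0.835, 1.207], [0.0, 0.0, 0.0, 1.0]] {'shot': 1}
grip 0.91 [253. 236.] 325
grip 0.88 [218. 198.] 326
grip 0.88 [208. 257.] 672
grip 0.71 [319. 208.] 679
gate 0.23 [312. 252.] 319
bottle_foot 0.97 [202. 252.] 784
bottle_foot 0.91 [213. 195.] 332
bottle_foot 0.87 [276. 189.] 696
bottle_foot 0.84 [255. 234.] 402
hook_top 0.84 [206. 252.] 766
hook_top 0.8 [250. 233.] 419
hook_top 0.79 [215. 194.] 300
hook_top 0.74 [278. 189.] 617
rack 0.97 [325. 296.] 13349
below_eye 0.82 [324. 295.] 13376
amber 0.85 [392. 263.] 441
flask 0.52 [310. 256.] 248
washbottle 0.63 [490. 2
[... 477 characters left out ...]
2
grip 0.82 [380. 270.] 1060
gate 0.46 [382. 246.] 74
bottle_foot 0.72 [363. 205.] 1048
bottle_foot 0.69 [383. 271.] 1087
bottle_foot 0.65 [421. 236.] 1202
bottle_foot 0.63 [409. 188.] 803
hook_top 0.84 [415. 231.] 1160
hook_top 0.8 [367. 206.] 957
hook_top 0.77 [383. 272.] 1042
hook_top 0.59 [408. 191.] 895
rack 0.57 [252. 245.] 14204
below_eye 0.87 [250. 243.] 14317
amber 0.86 [288. 332.] 967
amber 0.54 [334. 265.] 679
amber 0.23 [365. 204.] 1162
flask 0.73 [331. 265.] 658
washbottle 0.94 [176. 410.] 2096
dish 0.79 [382. 170.] 317
dish 0.2 [367. 205.] 1055
jar 0.79 [258. 421.] 1108
crook 0.97 [415. 237.] 1082
crook 0.73 [378. 270.] 1066
crook 0.71 [349. 178.] 846
crook 0.65 [405. 192.] 777
```

View pics/scene.png

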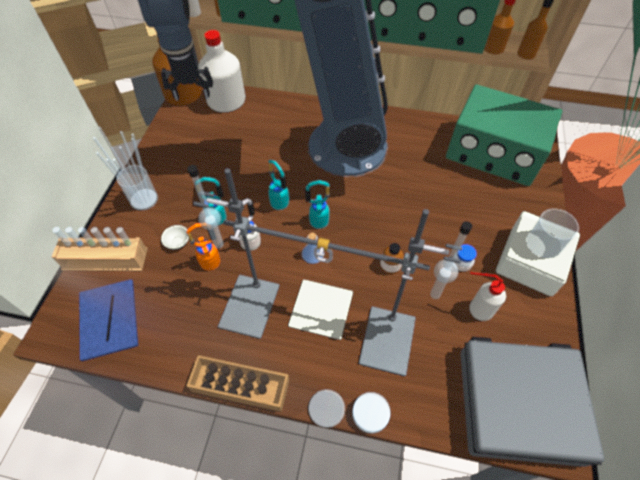

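View pics/side.png

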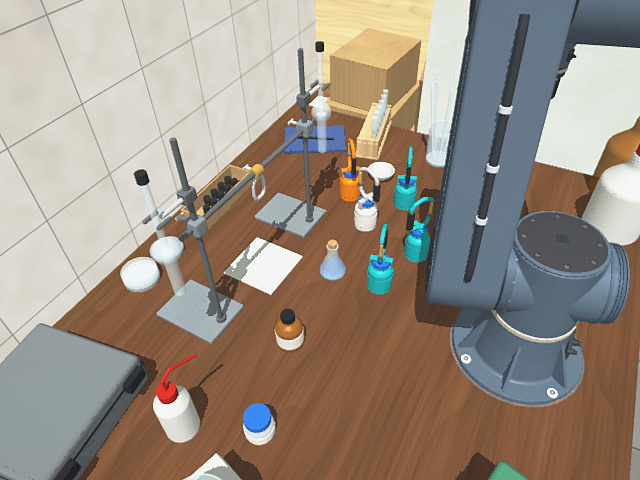

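In the scene view, the hook-shaped things are:

| Colour | Scene pixel | Side pixel |
|---|---|---|
| Turquoise | (213,195) | (405,190) |
| Turquoise | (277,189) | (417,240) |
| Turquoise | (319,208) | (380,272) |
| Orange | (207,255) | (350,180) |
| White | (251,236) | (366,212) |

The white one is meant, and the wash bottle and jar are not hooks. Next I'll crop in close on it and the eye.

Run:
```python
from h import *
s=eyes.snapshot("side");c=eyes.snapshot("scene")
save(s,"side_crop",(240,120,440,270),4)
print(tri([(s,np.array([364,203.])),(c,np.array([253,236.]))]))
a=s["color"][120:270,240:440]; b=c["color"][170:290,190:350]
b=cv2.resize(b[:, :, ::-1],None,fx=5,fy=5,interpolation=cv2.INTER_CUBIC); cv2.imwrite("pics/scene_crop.png",b)
```

```text
(array([ 0.47847771, -0.20814058,  0.07384495]), [array([-4. ,  3.5]), array([-2.8, -4. ])])
```

View pics/side_crop.png

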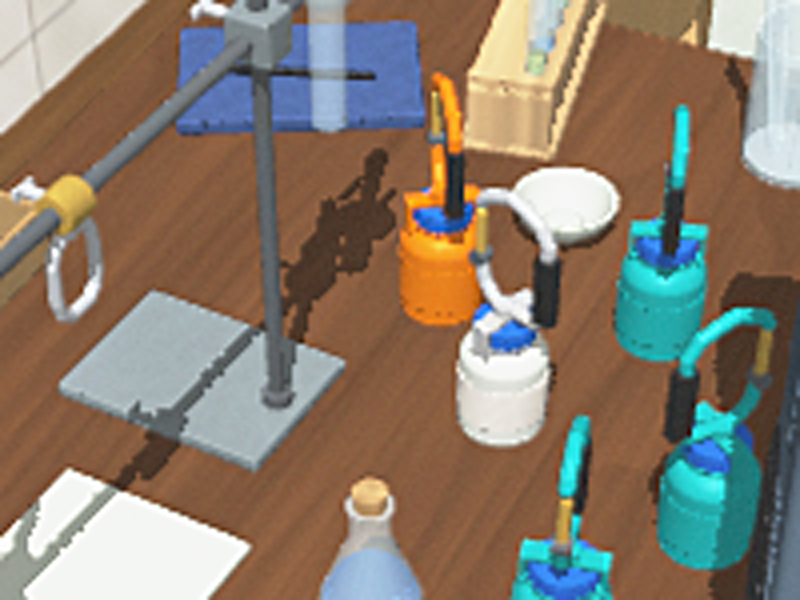

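View pics/scene_crop.png

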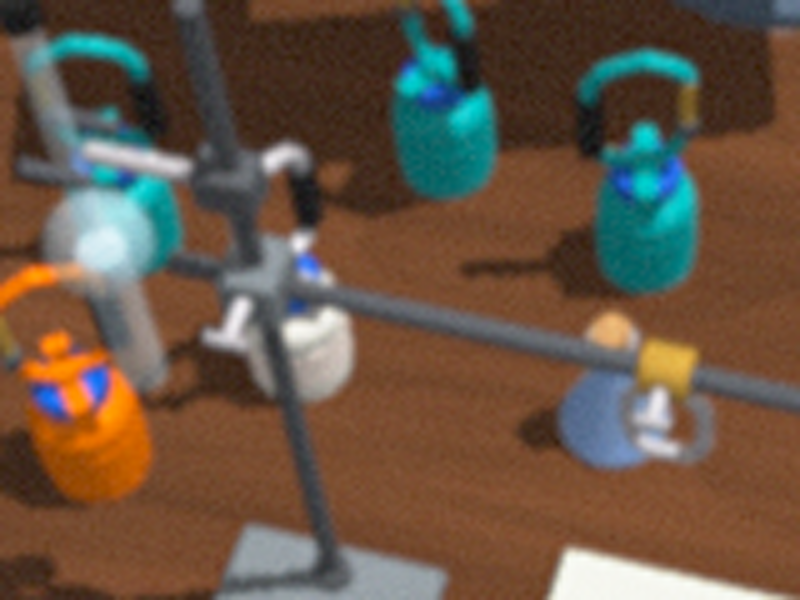

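```bash
cat > fit.py <<'E'
from h import *
from scipy.optimize import least_squares
s=eyes.snapshot("side");c=eyes.snapshot("scene")
S=lambda x,y:(240+x/4-.4,120+y/4-.4); C=lambda x,y:(190+x/5-.4,170+y/5-.4)
def T(x,y,yaw,P):
    P=np.array(P)*1e-3; return P@R.from_euler("z",yaw).as_matrix().T+[x,y,0]
def fit(obs,p0,f):
    r=lambda p:np.concatenate([proj(cam,f(p,P))[0]-uv for cam,P,uv in obs])
    q=least_squares(r,p0,loss="soft_l1"); return q.x,r(q.x).reshape(-1,2).round(1)
E
cat > run1.py <<'E'
from fit import *
# rack: z given relative, 'h' marks bar
def fr(p,P):
    P=list(P); 
    if P[2]>=1000: P[2]=P[2]-1000+p[3]*1000
    return T(p[0],p[1],p[2],[P])
rack=[(s,(150,-137.5,12),S(62,388)),(s,(150,-262.5,12),S(155,292)),(s,(-20,-262.5,12),S(345,365)),(s,(-20,-137.5,12),S(255,468)),
(s,(0,0,6),(264.5,265)),(c,(0,0,6),(322.5,308)),(s,(0,0,1000),S(67,313)),(c,(0,0,1000),C(677,450)),(s,(0,0,1072),S(70,200)),(c,(0,0,1072),C(667,366))]
q,r=fit(rack,[.6,-.0,0,.245],fr);print("rack",q.round(4),r.tolist())
fb=lambda p,P:T(p[0],p[1],p[2],[P])
G=135
b=[(s,(0,0,G),S(547,293)),(s,(58,0,G+18),S(482,232)),(s,(33,0,G+63),S(493,187)),(s,(0,0,G+36),S(541,237)),(s,(33,-31,0+3),S(503,443)),(c,(0,0,G),C(307,195)),(c,(0,0,G+36),C(300,158))]
b.pop(4)
q,r=fit(b,[.45,-.2,0],fb);print("bottle grip",q.round(4),r.tolist())
for n,u,v in(("orange",(350,180),(207,255)),("turqA",(405,190),(213,197)),("turqB",(417,245),(278,192)),("turqC",(380,275),(319,210)),("flask",(332,262),(314,250))):
    print(n,tri([(s,np.array(u,float)),(c,np.array(v,float))])[0].round(3))
E
python3 run1.py
```

```text
rack [ 0.6263  0.0455 -0.0785  0.2465] [[-1.5, -0.9], [0.4, -0.5], [0.6, -0.1], [-0.6, -0.0], [3.0, 2.1], [0.8, -5.7], [0.8, -2.1], [-1.4, 0.1], [-3.7, 0.4], [0.7, 1.0]]
bottle grip [ 0.4385 -0.2104 -0.3663] [[-1.4, -0.2], [-0.5, -0.3], [4.1, 1.3], [0.8, 2.9], [-0.3, 0.4], [-0.5, 0.3]]
orange [ 0.565 -0.321  0.053]
turqA [ 0.389 -0.347  0.075]
turqB [ 0.294 -0.171  0.043]
turqC [ 0.34  -0.026  0.048]
flask [ 0.473 -0.018  0.033]
```

```bash
cat >> h.py <<'E'
def pose():
    o=env.get_obs(); q=np.array(o["eef_rot"]); return np.array(o["position"]),R.from_quat(q[[1,2,3,0]]),o
def toolR(yaw,pitch,sgn=1):
    h=np.array([np.cos(yaw),np.sin(yaw),0]); y=np.cos(pitch)*h-np.array([0,0,np.sin(pitch)])
    z=sgn*np.array([-np.sin(yaw),np.cos(yaw),0]); return R.from_matrix(np.c_[np.cross(y,z),y,z])
def row(P,Rt):
    p,r,o=pose(); d=r.inv().apply(np.array(P)-p)/.4; w=(r.inv()*Rt).as_rotvec()/np.pi
    print("shift",d.round(4),"turn",w.round(4),"|",round(np.linalg.norm(d)*400),"mm",round(np.linalg.norm(w)*180),"deg"); return d,w
def gtcp(G,Rt,back=0): return np.array(G)-Rt.apply([0,.155+back,0])
def status():
    p,r,o=pose(); print("t",round(o["time"],2),"p",p.round(4),"y",r.apply([0,1,0]).round(3),"z",r.apply([0,0,1]).round(3),"grasp",(p+r.apply([0,.155,0])).round(4),"j",np.round(o["joints"],2),"F",np.round(o["ft_force"],1),"gap",round(float(o["finger_gap"]),3))
E
python3 - <<'E'
from h import *
status()
w=eyes.snapshot("wrist"); p,r,o=pose(); V=np.linalg.inv(w["view"])
print("cam in tool",r.inv().apply(V[:3,3]-p).round(3),"look",r.inv().apply(-V[:3,2]).round(3),"right",r.inv().apply(V[:3,0]).round(3),w["fx"])
for s in(1,-1):
    Rt=toolR(-.366,np.pi/3,s); print(gtcp([.4385,-.2104,.135],Rt,.13).round(3)); row(gtcp([.4385,-.2104,.135],Rt,.13),Rt)
E
```

```text
t 1.5 p [ 0.1328 -0.482   0.4047] y [ 0. -0. -1.] z [ 0.266 -0.964  0.   ] grasp [ 0.1328 -0.482   0.2497] j [-1.3   0.21 -0.03  1.32  0.    1.57] F [0.6 0.7 0.3] gap 1.002
cam in tool [-0.08   0.031  0.001] look [ 0.311  0.95  -0.   ] right [0. 0. 1.] 339.1551431475738
[ 0.305 -0.159  0.382]
shift [-0.6304  0.0572 -0.663 ] turn [ 0.2076 -0.7748 -0.0682] | 367 mm 145 deg
[ 0.305 -0.159  0.382]
shift [-0.6304  0.0572 -0.663 ] turn [0.0529 0.1974 0.161 ] | 367 mm 47 deg
```

Run:
```python
from fit import *
for n,a,b in(("Bgrip",S(682,405),C(467,58)),("Bgate",S(765,352),C(408,22)),("Btop",S(722,316),C(440,-6))):
    print(n,[np.round(x,3) for x in tri([(s,np.array(a)),(c,np.array(b))])])
for a in (45,50,55):
    Rt=toolR(-.366,np.radians(a),-1); P=gtcp([.4385,-.2104,.135],Rt,.13); print(a,P.round(3)); row(P,Rt)
```

```text
Bgrip [array([ 0.317, -0.145,  0.136]), array([[-0.1,  0.1],
       [-0.1, -0.1]])]
Bgate [array([ 0.29 , -0.195,  0.141]), array([[-3.4,  3.1],
       [-1.9, -3.2]])]
Btop [array([ 0.31 , -0.163,  0.19 ]), array([[-2.2,  2.1],
       [-1.3, -2.1]])]
45 [ 0.25  -0.138  0.337]
shift [-0.5115  0.1704 -0.7505] turn [0.0793 0.1914 0.2414] | 370 mm 57 deg
50 [ 0.267 -0.145  0.353]
shift [-0.5484  0.1284 -0.7233] turn [0.0705 0.1937 0.2146] | 367 mm 54 deg
55 [ 0.286 -0.152  0.368]
shift [-0.5881  0.0906 -0.6941] turn [0.0617 0.1956 0.1878] | 366 mm 50 deg
```

Emit:
{"name": "send_rows", "arguments": {"commands": [{"dx": -0.588,"dy": 0.091,"dz": -0.694,"rx": 0.0617,"ry": 0.1956,"rz": 0.1878,"fingers": 0.6},{"dx": -0.588,"dy": 0.091,"dz": -0.694,"rx": 0.0617,"ry": 0.1956,"rz": 0.1878,"fingers": 0.6},{"dx": -0.588,"dy": 0.091,"dz": -0.694,"rx": 0.0617,"ry": 0.1956,"rz": 0.1878,"fingers": 0.6},{"dx": -0.588,"dy": 0.091,"dz": -0.694,"rx": 0.0617,"ry": 0.1956,"rz": 0.1878,"fingers": 0.6},{"dx": -0.588,"dy": 0.091,"dz": -0.694,"rx": 0.0617,"ry": 0.1956,"rz": 0.1878,"fingers": 0.6},{"dx": -0.588,"dy": 0.091,"dz": -0.694,"rx": 0.0617,"ry": 0.1956,"rz": 0.1878,"fingers": 0.6},{"dx": -0.588,"dy": 0.091,"dz": -0.694,"rx": 0.0617,"ry": 0.1956,"rz": 0.1878,"fingers": 0.6},{"dx": -0.588,"dy": 0.091,"dz": -0.694,"rx": 0.0617,"ry": 0.1956,"rz": 0.1878,"fingers": 0.6},{"dx": -0.588,"dy": 0.091,"dz": -0.694,"rx": 0.0617,"ry": 0.1956,"rz": 0.1878,"fingers": 0.6},{"dx": -0.588,"dy": 0.091,"dz": -0.694,"rx": 0.0617,"ry": 0.1956,"rz": 0.1878,"fingers": 0.6},{"dx": -0.588,"dy": 0.091,"dz": -0.694,"rx": 0.0617,"ry": 0.1956,"rz": 0.1878,"fingers": 0.6},{"dx": -0.588,"dy": 0.091,"dz": -0.694,"rx": 0.0617,"ry": 0.1956,"rz": 0.1878,"fingers": 0.6},{"dx": -0.588,"dy": 0.091,"dz": -0.694,"rx": 0.0617,"ry": 0.1956,"rz": 0.1878,"fingers": 0.6},{"dx": -0.588,"dy": 0.091,"dz": -0.694,"rx": 0.0617,"ry": 0.1956,"rz": 0.1878,"fingers": 0.6},{"dx": -0.588,"dy": 0.091,"dz": -0.694,"rx": 0.0617,"ry": 0.1956,"rz": 0.1878,"fingers": 0.6},{"dx": -0.588,"dy": 0.091,"dz": -0.694,"rx": 0.0617,"ry": 0.1956,"rz": 0.1878,"fingers": 0.6},{"dx": -0.588,"dy": 0.091,"dz": -0.694,"rx": 0.0617,"ry": 0.1956,"rz": 0.1878,"fingers": 0.6},{"dx": -0.588,"dy": 0.091,"dz": -0.694,"rx": 0.0617,"ry": 0.1956,"rz": 0.1878,"fingers": 0.6}]}}

```text
time: 3.15
position: [0.2857, -0.1524, 0.3683]
eef_rot: [-0.086, -0.332, -0.624, 0.702]
ft_force: [-0.4, -0.4, 0.4]
finger_gap: 0.602
```

Run:
```python
from h import *
status()
w=eyes.snapshot("wrist")
for q in("grip","gate","hook_top"):
    for r in eyes.outline_of(q,w)[:3]: print(q,round(r["confidence"],2),np.round(r["location"]),r["region"].sum())
G=np.array([.4385,-.2104,.135]); h=R.from_euler("z",-.366)
for n,P in(("grip",(0,0,0)),("crook",(33,0,49)),("mouth",(58,0,27)),("top",(33,0,63))): print(n,proj(w,G+h.apply(np.array(P)*1e-3)).round(1))
save(w,"wrist1")
```

```text
t 3.15 p [ 0.2857 -0.1524  0.3683] y [ 0.535 -0.206 -0.819] z [-0.359 -0.933  0.   ] grasp [ 0.3686 -0.1843  0.2413] j [-0.53 -0.49 -0.84  0.62  0.09  3.01] F [-0.4 -0.4  0.4] gap 0.602
grip 0.98 [481. 232.] 6602
grip 0.89 [319. 221.] 4566
grip 0.85 [380. 107.] 6327
gate 0.75 [401.  36.] 324
gate 0.65 [533. 184.] 69
hook_top 0.92 [183. 446.] 1639
hook_top 0.91 [379. 108.] 6219
hook_top 0.77 [336. 397.] 2157
grip [[319.4 235.2]]
crook [[319.1 166.5]]
mouth [[319.3 151.3]]
top [[318.9 155.6]]
```

View pics/wrist1.png

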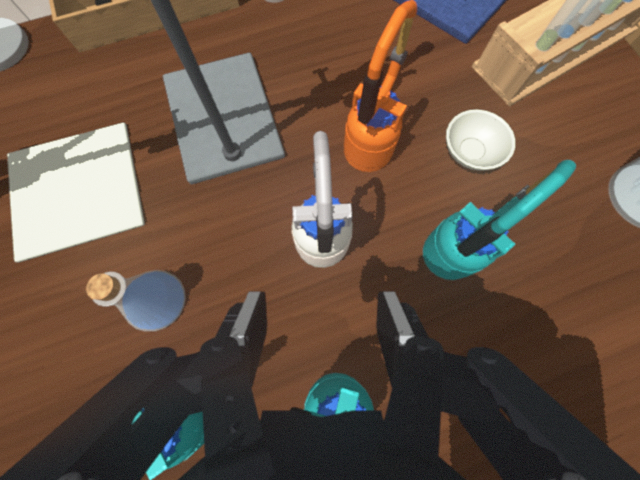

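Run:
```python
from fit import *
w=eyes.snapshot("wrist"); im=w["color"].astype(int)
m=(im.max(2)<60); sub=np.zeros_like(m); sub[205:262,305:345]=m[205:262,305:345]
n,l,st,ce=cv2.connectedComponentsWithStats(sub.astype(np.uint8)); print(st,ce.round(1))
g=(im.min(2)>120)&(im.max(2)-im.min(2)<30)
for r in range(128,215,8):
    x=np.where(g[r,295:350])[0]+295; print(r,x.min() if len(x) else None,x.max() if len(x) else None)
save(w,"wcrop",(270,110,370,280),3)
G=np.array([.4385,-.2104,.135])
for yaw in(-.366,):
  h=R.from_euler("z",yaw)
  for P in [(0,0,28),(0,0,-28),(0,0,36),(8,0,48),(20,0,54),(33,0,58),(46,0,53),(55,0,48),(58,0,43)]: print(P,proj(w,G+h.apply(np.array(P)*1e-3)).round(1))
```

```text
[[     0      0    640    480 307000]
 [   333    228      1      2      2]
 [   331    230      1      2      2]
 [   333    231      1      1      1]
 [   319    232      1      1      1]
 [   319    233     15     19    194]] [[319.5 239.5]
 [333.  228.5]
 [331.  230.5]
 [333.  231. ]
 [319.  232. ]
 [325.6 242.2]]
128 None None
136 315 326
144 315 328
152 316 329
160 316 330
168 316 330
176 316 330
184 316 331
192 316 331
200 318 332
208 295 349
(0, 0, 28) [[320.2 223.3]]
(0, 0, -28) [[320.4 245. ]]
(0, 0, 36) [[320.2 219.4]]
(8, 0, 48) [[320.1 201.6]]
(20, 0, 54) [[320.1 180.8]]
(33, 0, 58) [[320.1 159.7]]
(46, 0, 53) [[320.2 146.4]]
(55, 0, 48) [[320.2 139. ]]
(58, 0, 43) [[320.2 139.3]]
```

View pics/wcrop.png

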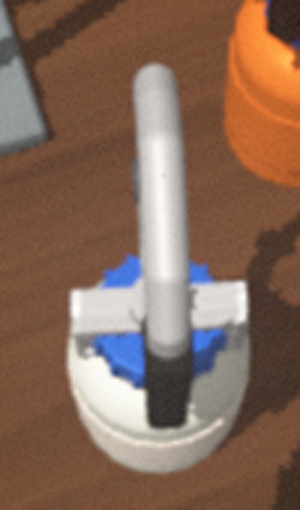

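Run:
```python
from fit import *
w=eyes.snapshot("wrist")
fb=lambda p,P:T(p[0],p[1],p[2],[np.array(P)+[0,0,135]])
# rear face of grip x=-8.5: lower edge row 251; tip of nose outer row 132
b=[(w,(-8.5,0,-28),(325.8,251.5)),(w,(58,0,48),(320.7,132.5)),(w,(-5,0,36),(325.5,227)),(w,(33,0,63),(322.5,158))]
q,r=fit(b,[.4385,-.2104,-.366],fb);print(q.round(4),r.tolist())
Rt=toolR(q[2],np.radians(55),-1)
for bk in(0.05,0): row(gtcp([q[0],q[1],.135],Rt,bk),Rt)
```

```text
[ 0.4374 -0.2137 -0.3084] [[-0.7, 2.8], [-0.2, 2.6], [0.4, -0.9], [0.2, -2.5]]
shift [-0.001   0.2003  0.0257] turn [-0.0105 -0.0149 -0.    ] | 81 mm 3 deg
shift [-0.0009  0.3252  0.0215] turn [-0.0105 -0.0149 -0.    ] | 130 mm 3 deg
```

Emit:
{"name": "send_rows", "arguments": {"commands": [{"dx": 0,"dy": 0.08,"dz": 0.026,"rx": -0.0105,"ry": -0.015,"fingers": 0.6},{"dx": 0,"dy": 0.15,"dz": 0.026,"rx": -0.0105,"ry": -0.015,"fingers": 0.6},{"dx": 0,"dy": 0.2,"dz": 0.026,"rx": -0.0105,"ry": -0.015,"fingers": 0.6},{"dx": 0,"dy": 0.24,"dz": 0.024,"rx": -0.0105,"ry": -0.015,"fingers": 0.6},{"dx": 0,"dy": 0.28,"dz": 0.022,"rx": -0.0105,"ry": -0.015,"fingers": 0.6},{"dx": -0.001,"dy": 0.325,"dz": 0.0215,"rx": -0.0105,"ry": -0.015,"fingers": 0.6},{"dx": -0.001,"dy": 0.325,"dz": 0.0215,"rx": -0.0105,"ry": -0.015,"fingers": 0.6},{"dx": -0.001,"dy": 0.325,"dz": 0.0215,"rx": -0.0105,"ry": -0.015,"fingers": 0.6}]}}

```text
validation failed for argument at $.co...
```

Run:
```python
from h import *
status()
w=eyes.snapshot("wrist"); s=eyes.snapshot("side")
a=w["color"][150:480,200:440,::-1]; b=cv2.resize(s["color"][130:250,300:460,::-1],None,fx=2.75,fy=2.75,interpolation=cv2.INTER_CUBIC)
cv2.imwrite("pics/pre.png",np.hstack([a,b]))
```

```text
t 3.65 p [ 0.2858 -0.1519  0.3683] y [ 0.536 -0.205 -0.819] z [-0.358 -0.934  0.   ] grasp [ 0.3689 -0.1837  0.2414] j [-0.53 -0.49 -0.84  0.62  0.09  3.01] F [-0.6 -0.8  0. ] gap 0.601
```

View pics/pre.png

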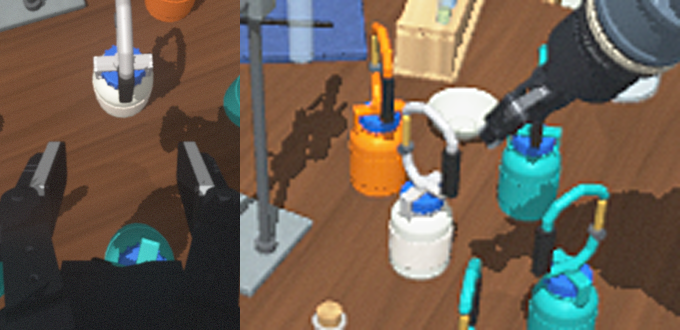

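The move was refused, because each row apparently needs all seven fields. The picture shows the arm still at the pre-grasp, so I'll resend it in full.

Emit:
{"name": "send_rows", "arguments": {"commands": [{"dx": 0,"dy": 0.08,"dz": 0.026,"rx": -0.0105,"ry": -0.015,"rz": 0,"fingers": 0.6},{"dx": 0,"dy": 0.15,"dz": 0.026,"rx": -0.0105,"ry": -0.015,"rz": 0,"fingers": 0.6},{"dx": 0,"dy": 0.2,"dz": 0.026,"rx": -0.0105,"ry": -0.015,"rz": 0,"fingers": 0.6},{"dx": 0,"dy": 0.24,"dz": 0.024,"rx": -0.0105,"ry": -0.015,"rz": 0,"fingers": 0.6},{"dx": 0,"dy": 0.28,"dz": 0.022,"rx": -0.0105,"ry": -0.015,"rz": 0,"fingers": 0.6},{"dx": -0.001,"dy": 0.325,"dz": 0.0215,"rx": -0.0105,"ry": -0.015,"rz": 0,"fingers": 0.6},{"dx": -0.001,"dy": 0.325,"dz": 0.0215,"rx": -0.0105,"ry": -0.015,"rz": 0,"fingers": 0.6},{"dx": -0.001,"dy": 0.325,"dz": 0.0215,"rx": -0.0105,"ry": -0.015,"rz": 0,"fingers": 0.6}]}}

```text
time: 4.42
position: [0.3525, -0.1865, 0.2614]
eef_rot: [-0.106, -0.313, -0.634, 0.699]
ft_force: [-0.9, -0.3, 0.4]
finger_gap: 0.6
```

Run:
```python
from h import *
status()
w=eyes.snapshot("wrist"); s=eyes.snapshot("side")
a=w["color"][150:480,200:440,::-1]; b=cv2.resize(s["color"][130:250,300:460,::-1],None,fx=2.75,fy=2.75,interpolation=cv2.INTER_CUBIC)
cv2.imwrite("pics/pre2.png",np.hstack([a,b]))
```

```text
t 4.42 p [ 0.3525 -0.1865  0.2614] y [ 0.545 -0.173 -0.82 ] z [-0.303 -0.953 -0.   ] grasp [ 0.4369 -0.2133  0.1343] j [-0.53 -0.18 -0.96  0.2   0.13  2.96] F [-0.9 -0.3  0.4] gap 0.6
```

View pics/pre2.png

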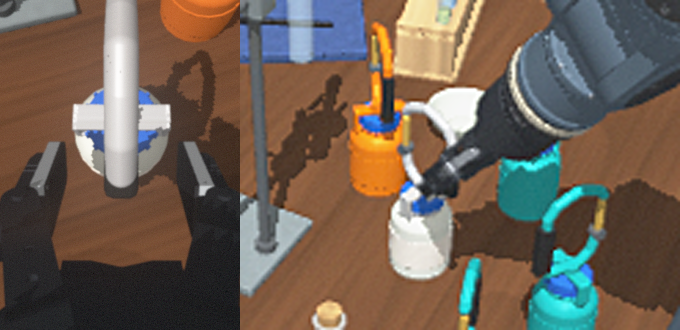

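The grip sits centred between the pads and is aligned with them, so I'll close.

Emit:
{"name": "send_rows", "arguments": {"commands": [{"dx": 0,"dy": 0,"dz": 0,"rx": 0,"ry": 0,"rz": 0,"fingers": 0},{"dx": 0,"dy": 0,"dz": 0,"rx": 0,"ry": 0,"rz": 0,"fingers": 0},{"dx": 0,"dy": 0,"dz": 0,"rx": 0,"ry": 0,"rz": 0,"fingers": 0},{"dx": 0,"dy": 0,"dz": 0,"rx": 0,"ry": 0,"rz": 0,"fingers": 0},{"dx": 0,"dy": 0,"dz": 0,"rx": 0,"ry": 0,"rz": 0,"fingers": 0},{"dx": 0,"dy": 0,"dz": 0,"rx": 0,"ry": 0,"rz": 0,"fingers": 0},{"dx": 0,"dy": 0,"dz": 0,"rx": 0,"ry": 0,"rz": 0,"fingers": 0},{"dx": 0,"dy": 0,"dz": 0,"rx": 0,"ry": 0,"rz": 0,"fingers": 0},{"dx": 0,"dy": 0,"dz": 0,"rx": 0,"ry": 0,"rz": 0,"fingers": 0},{"dx": 0,"dy": 0,"dz": 0,"rx": 0,"ry": 0,"rz": 0,"fingers": 0}], "newtons": 100}}

```text
time: 5.35
position: [0.3527, -0.1868, 0.2635]
eef_rot: [-0.107, -0.314, -0.633, 0.699]
ft_force: [-6.8, 4.3, 11.0]
finger_gap: 0.12
```

Run:
```python
from h import *
status()
p,r,o=pose(); 
print("lift 60mm"); row(p+[0,0,.06],r)
```

```text
t 5.35 p [ 0.3527 -0.1868  0.2635] y [ 0.548 -0.175 -0.818] z [-0.303 -0.953  0.   ] grasp [ 0.4377 -0.2138  0.1367] j [-0.53 -0.18 -0.95  0.2   0.13  2.96] F [-6.8  4.3 11. ] gap 0.12
lift 60mm
shift [-0.0863 -0.1227  0.    ] turn [0. 0. 0.] | 60 mm 0 deg
```

Emit:
{"name": "send_rows", "arguments": {"commands": [{"dx": -0.03,"dy": -0.042,"dz": 0,"rx": 0,"ry": 0,"rz": 0,"fingers": 0},{"dx": -0.06,"dy": -0.085,"dz": 0,"rx": 0,"ry": 0,"rz": 0,"fingers": 0},{"dx": -0.086,"dy": -0.123,"dz": 0,"rx": 0,"ry": 0,"rz": 0,"fingers": 0},{"dx": -0.115,"dy": -0.164,"dz": 0,"rx": 0,"ry": 0,"rz": 0,"fingers": 0},{"dx": -0.144,"dy": -0.205,"dz": 0,"rx": 0,"ry": 0,"rz": 0,"fingers": 0},{"dx": -0.144,"dy": -0.205,"dz": 0,"rx": 0,"ry": 0,"rz": 0,"fingers": 0},{"dx": -0.144,"dy": -0.205,"dz": 0,"rx": 0,"ry": 0,"rz": 0,"fingers": 0}]}}

```text
time: 5.93
position: [0.3527, -0.1868, 0.3643]
eef_rot: [-0.108, -0.315, -0.633, 0.699]
ft_force: [0.3, 0.8, -3.4]
finger_gap: 0.128
```

Run:
```python
from h import *
status()
w=eyes.snapshot("wrist"); s=eyes.snapshot("side")
a=w["color"][60:480,200:440,::-1]; b=cv2.resize(s["color"][110:250,280:460,::-1],None,fx=3,fy=3,interpolation=cv2.INTER_CUBIC)
cv2.imwrite("pics/held.png",np.hstack([a,b]))
```

```text
t 5.93 p [ 0.3527 -0.1868  0.3643] y [ 0.549 -0.175 -0.817] z [-0.303 -0.953  0.001] grasp [ 0.4378 -0.2139  0.2376] j [-0.53 -0.3  -0.75  0.51  0.13  2.96] F [ 0.3  0.8 -3.4] gap 0.128
```

View pics/held.png

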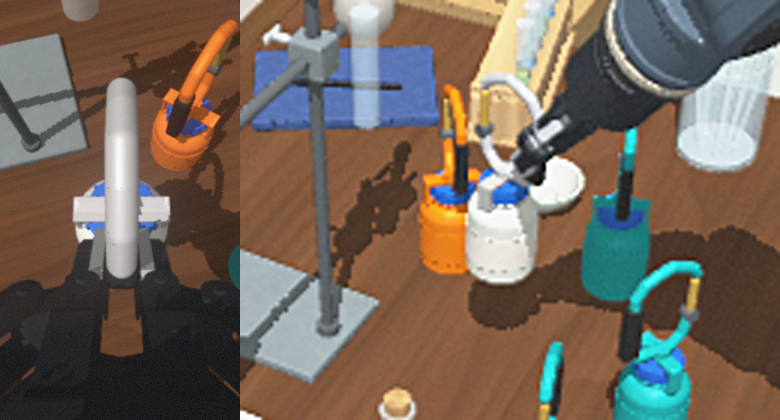

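The white bottle is held upright and lifted clear, weighing about 3.5 N. In the held view the hook lines up with the tool, and the gate is at side pixel (361,147). Next I'll move in front of the eye.

Run:
```python
from h import *
p,r,o=pose(); Rt=toolR(.09,np.radians(54.8),-1)
row(gtcp([.520,.036,.245],Rt),Rt)
```

```text
shift [-0.0336 -0.0043 -0.5706] turn [-0.0728 -0.1037  0.0009] | 229 mm 23 deg
```

Emit:
{"name": "send_rows", "arguments": {"commands": [{"dx": -0.003,"dy": 0,"dz": -0.03,"rx": -0.004,"ry": -0.006,"rz": 0,"fingers": 0},{"dx": -0.006,"dy": -0.001,"dz": -0.08,"rx": -0.01,"ry": -0.015,"rz": 0,"fingers": 0},{"dx": -0.009,"dy": -0.001,"dz": -0.14,"rx": -0.018,"ry": -0.025,"rz": 0,"fingers": 0},{"dx": -0.012,"dy": -0.002,"dz": -0.2,"rx": -0.026,"ry": -0.036,"rz": 0,"fingers": 0},{"dx": -0.015,"dy": -0.002,"dz": -0.26,"rx": -0.033,"ry": -0.047,"rz": 0,"fingers": 0},{"dx": -0.019,"dy": -0.003,"dz": -0.32,"rx": -0.041,"ry": -0.058,"rz": 0,"fingers": 0},{"dx": -0.022,"dy": -0.003,"dz": -0.38,"rx": -0.048,"ry": -0.069,"rz": 0,"fingers": 0},{"dx": -0.026,"dy": -0.004,"dz": -0.44,"rx": -0.056,"ry": -0.08,"rz": 0,"fingers": 0},{"dx": -0.03,"dy": -0.004,"dz": -0.5,"rx": -0.064,"ry": -0.091,"rz": 0,"fingers": 0},{"dx": -0.032,"dy": -0.004,"dz": -0.545,"rx": -0.07,"ry": -0.099,"rz": 0.001,"fingers": 0},{"dx": -0.034,"dy": -0.004,"dz": -0.571,"rx": -0.0728,"ry": -0.1037,"rz": 0.001,"fingers": 0},{"dx": -0.034,"dy": -0.004,"dz": -0.571,"rx": -0.0728,"ry": -0.1037,"rz": 0.001,"fingers": 0},{"dx": -0.034,"dy": -0.004,"dz": -0.571,"rx": -0.0728,"ry": -0.1037,"rz": 0.001,"fingers": 0},{"dx": -0.034,"dy": -0.004,"dz": -0.571,"rx": -0.0728,"ry": -0.1037,"rz": 0.001,"fingers": 0}]}}

```text
time: 7.2
position: [0.4309, 0.0275, 0.3709]
eef_rot: [0.243, 0.183, 0.683, -0.664]
ft_force: [0.7, 0.6, -3.2]
finger_gap: 0.123
```

Run:
```python
from h import *
status()
ps={n:eyes.snapshot(n) for n in("wrist","side","scene")}
p,r,o=pose(); G=p+r.apply([0,.155,0]); yaw=np.arctan2(*(r.apply([0,1,0])[[1,0]])); H=R.from_euler("z",yaw)
hk=[(0,0,36),(8,0,48),(20,0,54),(33,0,58),(46,0,53),(55,0,48),(58,0,43),(58,0,38),(58,0,-2),(53,0,-21),(42,0,-32)]
out=[]
for n,box,sc in(("wrist",(200,60,440,300),1.6),("side",(230,110,350,230),3.2),("scene",(260,170,380,290),3.2)):
    q=ps[n]; im=q["color"][:,:,::-1][box[1]:box[3],box[0]:box[2]]; im=cv2.resize(im,None,fx=sc,fy=sc,interpolation=cv2.INTER_CUBIC)
    uv=proj(q,[G+H.apply(np.array(x)*1e-3) for x in hk])
    bar=proj(q,[R.from_euler("z",-.0785).apply(np.array(x)*1e-3)+[.6263,.0455,.2465] for x in((0,-15,0),(0,15,0),(0,-15,50),(0,15,50))])
    for u in uv: cv2.circle(im,tuple(np.int32((u-box[:2])*sc)),2,(0,0,255),-1)
    for u in bar: cv2.circle(im,tuple(np.int32((u-box[:2])*sc)),2,(0,255,0),-1)
    out.append(im[:384,:384]); print(n,uv[[3,6,8]].round(1).tolist(),bar.round(1).tolist())
m=np.hstack(out); cv2.imwrite("pics/at_eye.png",cv2.resize(m,None,fx=800/m.shape[1],fy=800/m.shape[1]));
```

```text
t 7.2 p [0.4309 0.0275 0.3709] y [ 0.573  0.051 -0.818] z [ 0.089 -0.996  0.   ] grasp [0.5197 0.0354 0.2442] j [ 0.06 -0.23 -0.69  0.5   0.02  3.12] F [ 0.7  0.6 -3.2] gap 0.123
wrist [[318.5, 198.0], [319.0, 149.2], [319.6, 200.9]] [[347.5, 112.9], [288.9, 104.6], [357.7, 23.6], [276.5, 13.1]]
side [[284.8, 183.0], [275.0, 185.9], [276.7, 201.7]] [[261.1, 192.1], [253.1, 199.4], [258.7, 174.6], [250.4, 181.8]]
scene [[326.9, 221.6], [325.7, 233.6], [325.5, 243.6]] [[317.7, 258.2], [329.5, 261.2], [317.5, 247.3], [329.9, 250.3]]
```

View pics/at_eye.png

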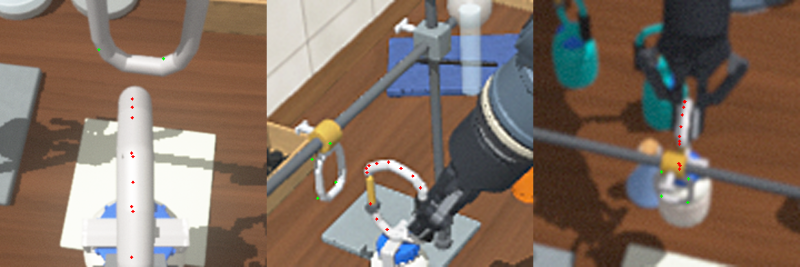

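Red is the hook model and green the eye model. The hook prediction fits to about 2 mm. The eye's lower bar in the wrist view is at about (333,117) against (318,109) predicted, so it lies about 6 mm to the right of the hook. I'll re-triangulate it.

Run:
```python
from fit import *
w=eyes.snapshot("wrist"); A=np.array
print(tri([(w,A((333.2,116.7))),(s,A((256.8,197.9))),(c,A((325.,259.6)))]))
print(tri([(w,A((333.2,116.7))),(s,A((256.8,197.9)))]))
print(tri([(w,A((333.2,116.7))),(c,A((325.,259.6)))]))
p,r,o=pose(); H=r.apply([0,1,0]);H[2]=0;H/=np.linalg.norm(H);L=r.apply([0,0,1])
G=p+r.apply([0,.155,0]);print("hook lateral/fwd",G@L,G@H)
```

```text
(array([0.62562076, 0.04430916, 0.24202351]), [array([-12.8,   0.9]), array([ 1.1, -0.9]), array([-1.8,  0.7])])
(array([0.63415523, 0.03799469, 0.23178681]), [array([-0. ,  0.4]), array([-0.1, -0.1])])
(array([0.62442775, 0.04308882, 0.24409858]), [array([-10.6,   0.5]), array([-2.2, -0.3])])
hook lateral/fwd 0.0109079337323781 0.5212533178816497
```

```bash
cat >> h.py <<'E'
def rel(fwd,lat,up):
    p,r,o=pose(); H=r.apply([0,1,0]);H[2]=0;H/=np.linalg.norm(H);L=r.apply([0,0,1])
    Rt=toolR(.09,np.radians(54.8),-1); d,w=row(p+fwd*H+lat*L+np.array([0,0,up]),Rt)
E
python3 - <<'E'
from h import *
rel(0,.006,-.090);rel(.0767,.006,-.090);rel(.0767,.006,-.080)
E
```

```text
shift [0.1297 0.1838 0.0149] turn [-0.0002 -0.0002 -0.0001] | 90 mm 0 deg
shift [-0.0269  0.2944  0.015 ] turn [-0.0002 -0.0002 -0.0001] | 118 mm 0 deg
shift [-0.0413  0.274   0.015 ] turn [-0.0002 -0.0002 -0.0001] | 111 mm 0 deg
```

Emit:
{"name": "send_rows", "arguments": {"commands": [{"dx": 0.02,"dy": 0.03,"dz": 0.005,"rx": 0,"ry": 0,"rz": 0,"fingers": 0},{"dx": 0.05,"dy": 0.07,"dz": 0.015,"rx": 0,"ry": 0,"rz": 0,"fingers": 0},{"dx": 0.08,"dy": 0.113,"dz": 0.015,"rx": 0,"ry": 0,"rz": 0,"fingers": 0},{"dx": 0.11,"dy": 0.156,"dz": 0.015,"rx": 0,"ry": 0,"rz": 0,"fingers": 0},{"dx": 0.13,"dy": 0.184,"dz": 0.015,"rx": 0,"ry": 0,"rz": 0,"fingers": 0},{"dx": 0.13,"dy": 0.184,"dz": 0.015,"rx": 0,"ry": 0,"rz": 0,"fingers": 0},{"dx": 0.11,"dy": 0.198,"dz": 0.015,"rx": 0,"ry": 0,"rz": 0,"fingers": 0},{"dx": 0.08,"dy": 0.219,"dz": 0.015,"rx": 0,"ry": 0,"rz": 0,"fingers": 0},{"dx": 0.05,"dy": 0.24,"dz": 0.015,"rx": 0,"ry": 0,"rz": 0,"fingers": 0},{"dx": 0.02,"dy": 0.261,"dz": 0.015,"rx": 0,"ry": 0,"rz": 0,"fingers": 0},{"dx": -0.01,"dy": 0.282,"dz": 0.015,"rx": 0,"ry": 0,"rz": 0,"fingers": 0},{"dx": -0.027,"dy": 0.294,"dz": 0.015,"rx": 0,"ry": 0,"rz": 0,"fingers": 0},{"dx": -0.027,"dy": 0.294,"dz": 0.015,"rx": 0,"ry": 0,"rz": 0,"fingers": 0},{"dx": -0.027,"dy": 0.294,"dz": 0.015,"rx": 0,"ry": 0,"rz": 0,"fingers": 0}]}}

```text
time: 8.67
position: [0.5083, 0.0285, 0.2823]
eef_rot: [0.244, 0.184, 0.683, -0.664]
ft_force: [-1.2, -0.1, -2.6]
finger_gap: 0.124
```

Run:
```python
from h import *
status(); rel(0,0,.01)
w=eyes.snapshot("wrist");cv2.imwrite("pics/under.png",np.hstack([w["color"][0:300,180:480,::-1],cv2.resize(eyes.snapshot("side")["color"][150:230,220:320,::-1],(375,300),interpolation=cv2.INTER_CUBIC)]))
```

```text
t 8.67 p [0.5083 0.0285 0.2823] y [ 0.575  0.051 -0.817] z [ 0.089 -0.996  0.   ] grasp [0.5974 0.0364 0.1557] j [ 0.05  0.02 -0.72  0.21  0.02  3.11] F [-1.2 -0.1 -2.6] gap 0.124
shift [-0.0144 -0.0204  0.    ] turn [-0.0002 -0.0002 -0.0002] | 10 mm 0 deg
```

View pics/under.png

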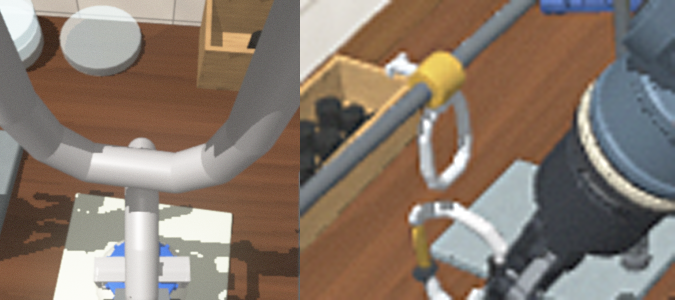

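Run:
```python
from fit import *
w=eyes.snapshot("wrist"); A=np.array
print(tri([(w,A((328.5,169))),(s,A((256.8,198.2)))]))
p,r,o=pose(); G=p+r.apply([0,.155,0]); H=R.from_euler("z",.09)
for P in((33,0,58),(46,0,53),(58,0,43),(33,0,63)): print(P,proj(w,G+H.apply(A(P)*1e-3)).round(1),proj(s,G+H.apply(A(P)*1e-3)).round(1))
rel(.004,0.0015,0); rel(.004,.0015,.016); rel(.004,.0015,.026)
```

```text
(array([0.63286621, 0.03706737, 0.22918762]), [array([-0.8, -8.2]), array([0.7, 0.4])])
(33, 0, 58) [[317.8 199.3]] [[259.  204.8]]
(46, 0, 53) [[318.1 167.1]] [[254.3 205.2]]
(58, 0, 43) [[318.4 150.6]] [[250.3 207.2]]
(33, 0, 63) [[317.7 191.8]] [[258.8 203.2]]
shift [-0.0082  0.0058  0.0038] turn [-0.0002 -0.0002 -0.0001] | 4 mm 0 deg
shift [-0.0312 -0.0269  0.0038] turn [-0.0002 -0.0002 -0.0001] | 17 mm 0 deg
shift [-0.0457 -0.0473  0.0038] turn [-0.0002 -0.0002 -0.0001] | 26 mm 0 deg
```

Emit:
{"name": "send_rows", "arguments": {"commands": [{"dx": -0.008,"dy": 0.006,"dz": 0.004,"rx": 0,"ry": 0,"rz": 0,"fingers": 0},{"dx": -0.012,"dy": 0.0,"dz": 0.004,"rx": 0,"ry": 0,"rz": 0,"fingers": 0},{"dx": -0.017,"dy": -0.0065,"dz": 0.004,"rx": 0,"ry": 0,"rz": 0,"fingers": 0},{"dx": -0.017,"dy": -0.0065,"dz": 0.004,"rx": 0,"ry": 0,"rz": 0,"fingers": 0},{"dx": -0.017,"dy": -0.0065,"dz": 0.004,"rx": 0,"ry": 0,"rz": 0,"fingers": 0}]}}

```text
time: 9.33
position: [0.5119, 0.0272, 0.2884]
eef_rot: [0.244, 0.184, 0.683, -0.664]
ft_force: [0.0, 0.5, -2.7]
finger_gap: 0.128
```

```bash
python3 -c "
from h import *
status();rel(0,0,.003);rel(0,0,.006)"
```

```text
t 9.33 p [0.5119 0.0272 0.2884] y [ 0.575  0.051 -0.817] z [ 0.089 -0.996  0.   ] grasp [0.601  0.0351 0.1618] j [ 0.05  0.02 -0.7   0.23  0.02  3.11] F [ 0.   0.5 -2.7] gap 0.128
shift [-0.0043 -0.0061  0.    ] turn [-0.0002 -0.0002 -0.0003] | 3 mm 0 deg
shift [-0.0087 -0.0122  0.    ] turn [-0.0002 -0.0002 -0.0003] | 6 mm 0 deg
```

Emit:
{"name": "send_rows", "arguments": {"commands": [{"dx": -0.0015,"dy": -0.002,"dz": 0,"rx": 0,"ry": 0,"rz": 0,"fingers": 0},{"dx": -0.003,"dy": -0.004,"dz": 0,"rx": 0,"ry": 0,"rz": 0,"fingers": 0},{"dx": -0.0043,"dy": -0.0061,"dz": 0,"rx": 0,"ry": 0,"rz": 0,"fingers": 0},{"dx": -0.0043,"dy": -0.0061,"dz": 0,"rx": 0,"ry": 0,"rz": 0,"fingers": 0}]}}

```text
time: 9.67
position: [0.5119, 0.0272, 0.2916]
eef_rot: [0.244, 0.184, 0.683, -0.664]
ft_force: [0.6, 0.9, -2.4]
finger_gap: 0.122
```

Emit:
{"name": "send_rows", "arguments": {"commands": [{"dx": -0.0015,"dy": -0.002,"dz": 0,"rx": 0,"ry": 0,"rz": 0,"fingers": 0},{"dx": -0.003,"dy": -0.004,"dz": 0,"rx": 0,"ry": 0,"rz": 0,"fingers": 0},{"dx": -0.0043,"dy": -0.0061,"dz": 0,"rx": 0,"ry": 0,"rz": 0,"fingers": 0},{"dx": -0.0043,"dy": -0.0061,"dz": 0,"rx": 0,"ry": 0,"rz": 0,"fingers": 0}]}}

```text
time: 10.0
position: [0.5119, 0.0272, 0.2948]
eef_rot: [0.244, 0.184, 0.683, -0.664]
ft_force: [-0.2, 1.1, -2.0]
finger_gap: 0.124
```

Emit:
{"name": "send_rows", "arguments": {"commands": [{"dx": -0.0015,"dy": -0.002,"dz": 0,"rx": 0,"ry": 0,"rz": 0,"fingers": 0},{"dx": -0.003,"dy": -0.004,"dz": 0,"rx": 0,"ry": 0,"rz": 0,"fingers": 0},{"dx": -0.0043,"dy": -0.0061,"dz": 0,"rx": 0,"ry": 0,"rz": 0,"fingers": 0},{"dx": -0.0043,"dy": -0.0061,"dz": 0,"rx": 0,"ry": 0,"rz": 0,"fingers": 0}]}}

```text
time: 10.33
position: [0.512, 0.0272, 0.2981]
eef_rot: [0.244, 0.184, 0.683, -0.664]
ft_force: [-0.1, 0.3, -2.3]
finger_gap: 0.128
```

```bash
python3 -c "
from h import *
status()"
```

```text
t 10.33 p [0.512  0.0272 0.2981] y [ 0.576  0.051 -0.816] z [ 0.089 -0.996  0.   ] grasp [0.6013 0.0351 0.1716] j [ 0.05  0.01 -0.68  0.26  0.02  3.11] F [-0.1  0.3 -2.3] gap 0.128
```

Emit:
{"name": "send_rows", "arguments": {"commands": [{"dx": -0.0015,"dy": -0.002,"dz": 0,"rx": 0,"ry": 0,"rz": 0,"fingers": 0},{"dx": -0.003,"dy": -0.004,"dz": 0,"rx": 0,"ry": 0,"rz": 0,"fingers": 0},{"dx": -0.0043,"dy": -0.0061,"dz": 0,"rx": 0,"ry": 0,"rz": 0,"fingers": 0},{"dx": -0.0043,"dy": -0.0061,"dz": 0,"rx": 0,"ry": 0,"rz": 0,"fingers": 0}]}}

```text
time: 10.67
position: [0.5121, 0.0272, 0.3013]
eef_rot: [0.244, 0.184, 0.683, -0.664]
ft_force: [-0.3, 0.0, -3.1]
finger_gap: 0.125
```

```bash
python3 -c "
from h import *
status()"
```

```text
t 10.67 p [0.5121 0.0272 0.3013] y [ 0.576  0.051 -0.816] z [ 0.089 -0.996  0.   ] grasp [0.6014 0.0351 0.1749] j [ 0.05  0.01 -0.68  0.27  0.02  3.11] F [-0.3  0.  -3.1] gap 0.125
```

Emit:
{"name": "send_rows", "arguments": {"commands": [{"dx": -0.0015,"dy": -0.002,"dz": 0,"rx": 0,"ry": 0,"rz": 0,"fingers": 0},{"dx": -0.003,"dy": -0.004,"dz": 0,"rx": 0,"ry": 0,"rz": 0,"fingers": 0},{"dx": -0.003,"dy": -0.004,"dz": 0,"rx": 0,"ry": 0,"rz": 0,"fingers": 0},{"dx": -0.003,"dy": -0.004,"dz": 0,"rx": 0,"ry": 0,"rz": 0,"fingers": 0}]}}

```text
time: 11.0
position: [0.5122, 0.0272, 0.3034]
eef_rot: [0.244, 0.184, 0.683, -0.664]
ft_force: [1.0, 0.1, -2.9]
finger_gap: 0.123
```

```bash
python3 -c "
from h import *
status()"
```

```text
t 11.0 p [0.5122 0.0272 0.3034] y [ 0.576  0.051 -0.816] z [ 0.089 -0.996  0.   ] grasp [0.6015 0.0351 0.1769] j [ 0.05  0.01 -0.68  0.27  0.02  3.11] F [ 1.   0.1 -2.9] gap 0.123
```

Emit:
{"name": "send_rows", "arguments": {"commands": [{"dx": -0.0015,"dy": -0.002,"dz": 0,"rx": 0,"ry": 0,"rz": 0,"fingers": 0},{"dx": -0.003,"dy": -0.004,"dz": 0,"rx": 0,"ry": 0,"rz": 0,"fingers": 0},{"dx": -0.0043,"dy": -0.0061,"dz": 0,"rx": 0,"ry": 0,"rz": 0,"fingers": 0},{"dx": -0.0043,"dy": -0.0061,"dz": 0,"rx": 0,"ry": 0,"rz": 0,"fingers": 0}]}}

```text
time: 11.33
position: [0.5119, 0.0272, 0.306]
eef_rot: [0.244, 0.184, 0.683, -0.664]
ft_force: [2.1, 0.7, -8.5]
finger_gap: 0.121
```

```bash
python3 -c "
from h import *
status()"
```

```text
t 11.33 p [0.5119 0.0272 0.306 ] y [ 0.575  0.051 -0.817] z [ 0.089 -0.996  0.   ] grasp [0.601  0.0351 0.1794] j [ 0.05  0.   -0.67  0.28  0.02  3.11] F [ 2.1  0.7 -8.5] gap 0.121
```

Contact: Fz rose by about 5.5 N with the grip at z of about 0.179. That puts the bar axis at about 0.245 m, agreeing with the vision estimate of 0.2465. Now I'll back off under the eye, rise to mouth level and approach.

```bash
python3 -c "
from h import *
rel(0,0,-.006);rel(-.055,0,-.006);rel(-.055,0,.0386)"
```

```text
shift [ 0.0087  0.0122 -0.    ] turn [-0.0003 -0.0002 -0.0003] | 6 mm 0 deg
shift [ 1.209e-01 -6.710e-02 -1.000e-04] turn [-0.0003 -0.0002 -0.0003] | 55 mm 0 deg
shift [ 0.0566 -0.1582 -0.    ] turn [-0.0003 -0.0002 -0.0003] | 67 mm 0 deg
```

Emit:
{"name": "send_rows", "arguments": {"commands": [{"dx": 0.005,"dy": 0.007,"dz": 0,"rx": 0,"ry": 0,"rz": 0,"fingers": 0},{"dx": 0.009,"dy": 0.012,"dz": 0,"rx": 0,"ry": 0,"rz": 0,"fingers": 0},{"dx": 0.03,"dy": -0.003,"dz": 0,"rx": 0,"ry": 0,"rz": 0,"fingers": 0},{"dx": 0.06,"dy": -0.024,"dz": 0,"rx": 0,"ry": 0,"rz": 0,"fingers": 0},{"dx": 0.09,"dy": -0.045,"dz": 0,"rx": 0,"ry": 0,"rz": 0,"fingers": 0},{"dx": 0.121,"dy": -0.067,"dz": 0,"rx": 0,"ry": 0,"rz": 0,"fingers": 0},{"dx": 0.121,"dy": -0.067,"dz": 0,"rx": 0,"ry": 0,"rz": 0,"fingers": 0},{"dx": 0.121,"dy": -0.067,"dz": 0,"rx": 0,"ry": 0,"rz": 0,"fingers": 0},{"dx": 0.1,"dy": -0.097,"dz": 0,"rx": 0,"ry": 0,"rz": 0,"fingers": 0},{"dx": 0.08,"dy": -0.125,"dz": 0,"rx": 0,"ry": 0,"rz": 0,"fingers": 0},{"dx": 0.0566,"dy": -0.158,"dz": 0,"rx": 0,"ry": 0,"rz": 0,"fingers": 0},{"dx": 0.0566,"dy": -0.158,"dz": 0,"rx": 0,"ry": 0,"rz": 0,"fingers": 0},{"dx": 0.0566,"dy": -0.158,"dz": 0,"rx": 0,"ry": 0,"rz": 0,"fingers": 0}]}}

```text
time: 12.42
position: [0.4577, 0.0224, 0.345]
eef_rot: [0.245, 0.185, 0.682, -0.664]
ft_force: [-0.1, -0.4, -3.7]
finger_gap: 0.122
```

Run:
```python
from fit import *
status(); p,r,o=pose(); print("F hook-x",np.round(o["ft_force"],2))
w=eyes.snapshot("wrist");s2=eyes.snapshot("side")
G=p+r.apply([0,.155,0]); H=R.from_euler("z",.09)
a=w["color"][0:300,170:470,::-1].copy(); k=4.5
b=cv2.resize(s2["color"][150:217,215:315,::-1],None,fx=k,fy=k,interpolation=cv2.INTER_CUBIC)
for P in((33,0,58),(58,0,43),(58,0,27),(58,0,-2),(0,0,36)):
    u=proj(s2,G+H.apply(np.array(P)*1e-3))[0]; cv2.circle(b,tuple(np.int32((u-[215,150]+.5)*k)),3,(0,0,255),-1)
cv2.imwrite("pics/mouth.png",np.hstack([a,b[:300]]))
rel(.01,0,0);rel(.002,0,0)
```

```text
t 12.52 p [0.457  0.0223 0.3435] y [ 0.574  0.051 -0.817] z [ 0.089 -0.996  0.   ] grasp [0.546  0.0302 0.2168] j [ 0.04 -0.15 -0.71  0.4   0.03  3.1 ] F [-0.1  0.  -2.3] gap 0.125
F hook-x [-0.06  0.04 -2.29]
shift [-0.0204  0.0144  0.    ] turn [-0.0002 -0.0002  0.0002] | 10 mm 0 deg
shift [-0.0041  0.0029  0.    ] turn [-0.0002 -0.0002  0.0002] | 2 mm 0 deg
```

View pics/mouth.png

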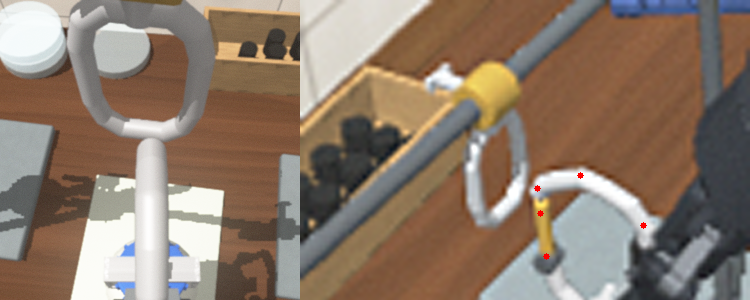

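The wrist view shows the hook (column 151) within 2 mm of the eye's centre (145). The side view shows the model matching the hook, with the mouth at the lower bar's level. I've now used all my pictures, so from here I'll go by force and position.

```bash
python3 -c "
from h import *
rel(.011,-.0015,.001)"
```

```text
shift [-0.0239  0.0138 -0.0037] turn [-0.0002 -0.0002  0.0002] | 11 mm 0 deg
```

Emit:
{"name": "send_rows", "arguments": {"commands": [{"dx": -0.008,"dy": 0.0045,"dz": -0.0037,"rx": 0,"ry": 0,"rz": 0,"fingers": 0},{"dx": -0.016,"dy": 0.009,"dz": -0.0037,"rx": 0,"ry": 0,"rz": 0,"fingers": 0},{"dx": -0.024,"dy": 0.0138,"dz": -0.0037,"rx": 0,"ry": 0,"rz": 0,"fingers": 0},{"dx": -0.024,"dy": 0.0138,"dz": -0.0037,"rx": 0,"ry": 0,"rz": 0,"fingers": 0},{"dx": -0.024,"dy": 0.0138,"dz": -0.0037,"rx": 0,"ry": 0,"rz": 0,"fingers": 0}]}}

```text
time: 13.03
position: [0.468, 0.0248, 0.3442]
eef_rot: [0.243, 0.183, 0.683, -0.664]
ft_force: [-0.5, 0.6, -1.5]
finger_gap: 0.125
```

```bash
python3 -c "
from h import *
status();rel(.004,0,0)"
```

```text
t 13.03 p [0.468  0.0248 0.3442] y [ 0.573  0.051 -0.818] z [ 0.089 -0.996  0.   ] grasp [0.5569 0.0327 0.2175] j [ 0.05 -0.13 -0.68  0.4   0.03  3.11] F [-0.5  0.6 -1.5] gap 0.125
shift [-0.0082  0.0058  0.    ] turn [-0.0002 -0.0002  0.0003] | 4 mm 0 deg
```

Emit:
{"name": "send_rows", "arguments": {"commands": [{"dx": -0.003,"dy": 0.002,"dz": 0,"rx": 0,"ry": 0,"rz": 0,"fingers": 0},{"dx": -0.006,"dy": 0.004,"dz": 0,"rx": 0,"ry": 0,"rz": 0,"fingers": 0},{"dx": -0.0082,"dy": 0.0058,"dz": 0,"rx": 0,"ry": 0,"rz": 0,"fingers": 0},{"dx": -0.0082,"dy": 0.0058,"dz": 0,"rx": 0,"ry": 0,"rz": 0,"fingers": 0}]}}

```text
time: 13.37
position: [0.4719, 0.0252, 0.3439]
eef_rot: [0.243, 0.183, 0.683, -0.664]
ft_force: [-2.8, -0.0, -2.9]
finger_gap: 0.119
```

Emit:
{"name": "send_rows", "arguments": {"commands": [{"dx": -0.003,"dy": 0.002,"dz": 0,"rx": 0,"ry": 0,"rz": 0,"fingers": 0},{"dx": -0.006,"dy": 0.004,"dz": 0,"rx": 0,"ry": 0,"rz": 0,"fingers": 0},{"dx": -0.0082,"dy": 0.0058,"dz": 0,"rx": 0,"ry": 0,"rz": 0,"fingers": 0},{"dx": -0.0082,"dy": 0.0058,"dz": 0,"rx": 0,"ry": 0,"rz": 0,"fingers": 0}]}}

```text
time: 13.7
position: [0.4761, 0.0255, 0.3439]
eef_rot: [0.243, 0.183, 0.683, -0.664]
ft_force: [-3.8, 0.1, -2.8]
finger_gap: 0.123
```

```bash
python3 -c "
from h import *
status();rel(.004,0,0)"
```

```text
t 13.7 p [0.4761 0.0255 0.3439] y [ 0.573  0.051 -0.818] z [ 0.089 -0.996  0.   ] grasp [0.5648 0.0334 0.217 ] j [ 0.05 -0.11 -0.67  0.4   0.02  3.11] F [-3.8  0.1 -2.8] gap 0.123
shift [-0.0082  0.0058  0.    ] turn [-0.0002 -0.0002  0.0005] | 4 mm 0 deg
```

The gate contact started with TCP x between 0.468 and 0.472, and the force is now a soft 3.8 N, which fits the gate's spring. I'll keep pressing.

Emit:
{"name": "send_rows", "arguments": {"commands": [{"dx": -0.006,"dy": 0.004,"dz": 0,"rx": 0,"ry": 0,"rz": 0,"fingers": 0},{"dx": -0.012,"dy": 0.008,"dz": 0,"rx": 0,"ry": 0,"rz": 0,"fingers": 0},{"dx": -0.017,"dy": 0.012,"dz": 0,"rx": 0,"ry": 0,"rz": 0,"fingers": 0},{"dx": -0.0226,"dy": 0.016,"dz": 0,"rx": 0,"ry": 0,"rz": 0,"fingers": 0},{"dx": -0.0226,"dy": 0.016,"dz": 0,"rx": 0,"ry": 0,"rz": 0,"fingers": 0},{"dx": -0.0226,"dy": 0.016,"dz": 0,"rx": 0,"ry": 0,"rz": 0,"fingers": 0}]}}

```text
time: 14.2
position: [0.4867, 0.0265, 0.343]
eef_rot: [0.242, 0.182, 0.683, -0.664]
ft_force: [-6.3, -0.2, -5.6]
finger_gap: 0.124
```

```bash
python3 -c "
from h import *
status();rel(.011,0,0);rel(.011,0,.001);print(pose()[2]['ft_torque'])"
```

```text
t 14.2 p [0.4867 0.0265 0.343 ] y [ 0.571  0.051 -0.819] z [ 0.089 -0.996  0.   ] grasp [0.5752 0.0344 0.216 ] j [ 0.05 -0.09 -0.65  0.4   0.02  3.11] F [-6.3 -0.2 -5.6] gap 0.124
shift [-0.0225  0.0158  0.    ] turn [-0.0002 -0.0002  0.0012] | 11 mm 0 deg
shift [-0.024   0.0137  0.    ] turn [-0.0002 -0.0002  0.0012] | 11 mm 0 deg
[-0.14996143  2.11398054  0.07599461]
```

Fx is -6.3 N with 3 N extra downward, which corresponds to a gate angle of about 0.5 rad, as expected. I'll press the remaining 12 mm and correct the 1.5 mm droop.

```bash
python3 -c "
from h import *
rel(.0125,0,.0015)"
```

```text
shift [-0.0278  0.0148  0.    ] turn [-0.0002 -0.0002  0.0012] | 13 mm 0 deg
```

Emit:
{"name": "send_rows", "arguments": {"commands": [{"dx": -0.007,"dy": 0.0035,"dz": 0,"rx": 0,"ry": 0,"rz": 0.001,"fingers": 0},{"dx": -0.014,"dy": 0.0075,"dz": 0,"rx": 0,"ry": 0,"rz": 0.001,"fingers": 0},{"dx": -0.021,"dy": 0.011,"dz": 0,"rx": 0,"ry": 0,"rz": 0.001,"fingers": 0},{"dx": -0.0278,"dy": 0.0148,"dz": 0,"rx": 0,"ry": 0,"rz": 0.001,"fingers": 0},{"dx": -0.0278,"dy": 0.0148,"dz": 0,"rx": 0,"ry": 0,"rz": 0.001,"fingers": 0},{"dx": -0.0278,"dy": 0.0148,"dz": 0,"rx": 0,"ry": 0,"rz": 0.001,"fingers": 0}]}}

```text
time: 14.7
position: [0.4987, 0.0277, 0.3434]
eef_rot: [0.243, 0.182, 0.683, -0.664]
ft_force: [-1.0, 1.3, -12.7]
finger_gap: 0.122
```

Run:
```python
from h import *
status();rel(.001,0,-.023);rel(-0.004,0,-.023)
s=eyes.snapshot("side"); p,r,o=pose(); G=p+r.apply([0,.155,0]); H=R.from_euler("z",.09)
im=s["color"].astype(int); br=(im[:,:,0]-im[:,:,2]>60)&(im[:,:,0]>130)&(im[:,:,1]>90)
u=proj(s,[G+H.apply(np.array(P)*1e-3) for P in((58,0,-2),(58,0,38),(58-40*np.sin(.75),0,-2+40*np.cos(.75)))]).round(1); print(u.tolist())
ys,xs=np.where(br); k=(xs>235)&(xs<285)&(ys>150)&(ys<215)
for y in sorted(set(ys[k])): print(y,xs[k][ys[k]==y])
```

```text
t 14.7 p [0.4987 0.0277 0.3434] y [ 0.572  0.051 -0.819] z [ 0.089 -0.996 -0.   ] grasp [0.5873 0.0356 0.2165] j [ 0.05 -0.06 -0.63  0.4   0.02  3.11] F [ -1.    1.3 -12.7] gap 0.122
shift [0.031  0.0485 0.    ] turn [-0.0001 -0.0002  0.001 ] | 23 mm 0 deg
shift [0.0412 0.0413 0.    ] turn [-0.0001 -0.0002  0.001 ] | 23 mm 0 deg
[[253.0, 202.9], [250.9, 189.5], [262.1, 195.8]]
151 [244 245 246 248 249 250 251 252 253 254 258 259 261 262 263 264 268]
152 [242 246 247 248 249 250 251 252 253 257 258 260 262 264 266]
153 [241 242 243 244 245 246 247 248 249 250 251 252 253 257 259 261 262 263
 282 283]
154 [243 244 245 246 247 248 249 250 251 256 258 259 260 261 262 268 284]
155 [242 243 244 245 246 247 248 249 250 258 259 260 281 282 283 284]
156 [239 241 242 243 244 245 246 247 248 249 253 254 257 258 259 267 279 281
 282 283]
157 [239 241 242 243 244 245 246 247 248 252 253 255 256 257 258 259 263 277
 279 280 281 282 283]
158 [238 240 241 242 243 244 245 246 251 252 253 254 255 256 257 261 262 277
 278 279 280 281 282 283]
159 [236 238 239 240 241 242 243 244 245 249 252 253 254 255
[... 3759 characters left out ...]
238 239 240 241 242 252 260 261 262 263 266]
201 [237 238 239 240 241 250 251 256 257 258 259 260 264]
202 [236 237 238 239 240 250 255 256 257 258 263 264]
203 [236 237 238 239 250 255 256 257 262 263]
204 [236 237 247 248 249 259 260 261 262]
205 [247 248 249 260 261]
206 [243 246 247 248 249 250 260]
207 [242 244 246 247 248 249 250 251]
208 [244 245 246 247 248 249 250 251]
209 [242 244 245 246 247 248 249 250]
210 [239 242 243 244 245 246 247 248 249 252]
211 [239 241 242 243 244 245 246 247 248 249 250]
212 [238 240 241 242 243 244 245 246 247 248 250 252]
213 [236 237 240 241 242 243 244 245 246 247 248 249 251]
214 [237 238 239 240 241 242 243 244 245 246 247 248 249 250 251 252 253]
```

The side view's brass pixels now run from hinge (256,203) to tip (268,196), so the gate is swung in past 0.75 rad with the bar about 20 mm inside. Now I'll lower the hook.

```bash
python3 -c "
from h import *
rel(.001,0,-.006);rel(.004,0,-.018)"
```

```text
shift [0.0066 0.0137 0.    ] turn [-0.0001 -0.0002  0.0009] | 6 mm 0 deg
shift [0.0176 0.0426 0.    ] turn [-0.0001 -0.0002  0.0009] | 18 mm 0 deg
```

Emit:
{"name": "send_rows", "arguments": {"commands": [{"dx": 0.003,"dy": 0.007,"dz": 0,"rx": 0,"ry": 0,"rz": 0.001,"fingers": 0},{"dx": 0.0066,"dy": 0.0137,"dz": 0,"rx": 0,"ry": 0,"rz": 0.001,"fingers": 0},{"dx": 0.01,"dy": 0.022,"dz": 0,"rx": 0,"ry": 0,"rz": 0.001,"fingers": 0},{"dx": 0.014,"dy": 0.032,"dz": 0,"rx": 0,"ry": 0,"rz": 0.001,"fingers": 0},{"dx": 0.0176,"dy": 0.0426,"dz": 0,"rx": 0,"ry": 0,"rz": 0.001,"fingers": 0},{"dx": 0.0176,"dy": 0.0426,"dz": 0,"rx": 0,"ry": 0,"rz": 0.001,"fingers": 0},{"dx": 0.0176,"dy": 0.0426,"dz": 0,"rx": 0,"ry": 0,"rz": 0.001,"fingers": 0}]}}

```text
time: 15.33
position: [0.5029, 0.028, 0.3256]
eef_rot: [0.244, 0.184, 0.683, -0.664]
ft_force: [-1.0, 0.5, -2.4]
finger_gap: 0.127
```

```bash
cat > brass.py <<'E'
from h import *
status()
s=eyes.snapshot("side"); p,r,o=pose(); G=p+r.apply([0,.155,0]); H=R.from_euler("z",.09)
u=proj(s,[G+H.apply(np.array(P)*1e-3) for P in((58,0,-2),(58,0,38))]).round(1); print("gate shut",u.tolist(), "open tip",proj(s,G+H.apply(np.array((58-40*np.sin(.85),0,-2+40*np.cos(.85)))*1e-3)).round(1))
hsv=cv2.cvtColor(s["color"],cv2.COLOR_RGB2HSV); br=(hsv[:,:,0]>=17)&(hsv[:,:,0]<=28)&(hsv[:,:,1]>100)&(hsv[:,:,2]>130)
x0,y0=242,178
for y in range(y0,218): print(y,"".join("#" if b else "." for b in br[y,x0:x0+40]))
E
python3 brass.py
```

```text
t 15.33 p [0.5029 0.028  0.3256] y [ 0.575  0.052 -0.817] z [ 0.089 -0.996 -0.   ] grasp [0.592 0.036 0.199] j [ 0.05 -0.04 -0.65  0.34  0.02  3.11] F [-1.   0.5 -2.4] gap 0.127
gate shut [[252.1, 208.1], [250.0, 194.9]] open tip [[262.2 202.4]]
178 ##..........###.........................
179 #.......................................
180 .........#..............................
181 .........#..............................
182 .......###..............................
183 .....###................................
184 ....#..##...............................
185 .....##.#...............................
186 ...#.###................................
187 .######.................................
188 #.##.#..................................
189 ..###...................................
190 ####....................................
191 ###.....................................
192 ##......................................
193 ........................................
194 ........................................
195 ........................................
196 .......#.#..............................
[... 245 characters left out ...]
.........................
203 ........####............................
204 ........####............................
205 ........####............................
206 .........###............................
207 .........###............................
208 ........................................
209 ........................................
210 ........................................
211 ........................................
212 ........................................
213 ........................................
214 ........................................
215 ........................................
216 ........................................
217 ........................................
```

The gate is shut: the brass runs vertically from (252,207) to (250,196), matching the shut model. I'll lower the last few millimetres until the eye carries the load.

Emit:
{"name": "send_rows", "arguments": {"commands": [{"dx": 0.0015,"dy": 0.002,"dz": 0,"rx": 0,"ry": 0,"rz": 0,"fingers": 0},{"dx": 0.003,"dy": 0.004,"dz": 0,"rx": 0,"ry": 0,"rz": 0,"fingers": 0},{"dx": 0.0043,"dy": 0.0061,"dz": 0,"rx": 0,"ry": 0,"rz": 0,"fingers": 0},{"dx": 0.0043,"dy": 0.0061,"dz": 0,"rx": 0,"ry": 0,"rz": 0,"fingers": 0},{"dx": 0.0043,"dy": 0.0061,"dz": 0,"rx": 0,"ry": 0,"rz": 0,"fingers": 0}]}}

```text
time: 15.8
position: [0.5029, 0.028, 0.3228]
eef_rot: [0.244, 0.184, 0.683, -0.664]
ft_force: [-0.5, 0.2, -3.1]
finger_gap: 0.129
```

```bash
python3 -c "
from h import *
status();print(pose()[2]['ft_torque']);rel(0,0,-.001)"
```

```text
t 15.8 p [0.5029 0.028  0.3228] y [ 0.575  0.052 -0.817] z [ 0.089 -0.996 -0.   ] grasp [0.592  0.036  0.1962] j [ 0.05 -0.03 -0.66  0.33  0.02  3.11] F [-0.5  0.2 -3.1] gap 0.129
[-0.10894776  0.82782249 -0.00829875]
shift [0.0014 0.002  0.    ] turn [-0.0001 -0.0002 -0.0003] | 1 mm 0 deg
```

Emit:
{"name": "send_rows", "arguments": {"commands": [{"dx": 0.0015,"dy": 0.002,"dz": 0,"rx": 0,"ry": 0,"rz": 0,"fingers": 0},{"dx": 0.003,"dy": 0.004,"dz": 0,"rx": 0,"ry": 0,"rz": 0,"fingers": 0},{"dx": 0.003,"dy": 0.004,"dz": 0,"rx": 0,"ry": 0,"rz": 0,"fingers": 0},{"dx": 0.003,"dy": 0.004,"dz": 0,"rx": 0,"ry": 0,"rz": 0,"fingers": 0}]}}

```text
time: 16.13
position: [0.5029, 0.028, 0.321]
eef_rot: [0.244, 0.184, 0.683, -0.664]
ft_force: [-0.7, 0.1, 0.1]
finger_gap: 0.125
```

```bash
python3 -c "
from h import *
status();print(pose()[2]['ft_torque'])"
```

```text
t 16.13 p [0.5029 0.028  0.321 ] y [ 0.575  0.052 -0.816] z [ 0.089 -0.996 -0.   ] grasp [0.5921 0.036  0.1944] j [ 0.05 -0.03 -0.66  0.33  0.02  3.11] F [-0.7  0.1  0.1] gap 0.125
[-0.0447597   0.60974268  0.00228239]
```

The load has passed to the eye: Fz went from -3 N to 0. I'll ease the grip, open the fingers and retreat along the tool axis.

Emit:
{"name": "send_rows", "arguments": {"commands": [{"dx": 0,"dy": 0,"dz": 0,"rx": 0,"ry": 0,"rz": 0,"fingers": 0},{"dx": 0,"dy": 0,"dz": 0,"rx": 0,"ry": 0,"rz": 0,"fingers": 0},{"dx": 0,"dy": 0,"dz": 0,"rx": 0,"ry": 0,"rz": 0,"fingers": 0.15},{"dx": 0,"dy": 0,"dz": 0,"rx": 0,"ry": 0,"rz": 0,"fingers": 0.18},{"dx": 0,"dy": 0,"dz": 0,"rx": 0,"ry": 0,"rz": 0,"fingers": 0.22},{"dx": 0,"dy": 0,"dz": 0,"rx": 0,"ry": 0,"rz": 0,"fingers": 0.28},{"dx": 0,"dy": 0,"dz": 0,"rx": 0,"ry": 0,"rz": 0,"fingers": 0.35},{"dx": 0,"dy": 0,"dz": 0,"rx": 0,"ry": 0,"rz": 0,"fingers": 0.45},{"dx": 0,"dy": 0,"dz": 0,"rx": 0,"ry": 0,"rz": 0,"fingers": 0.55},{"dx": 0,"dy": 0,"dz": 0,"rx": 0,"ry": 0,"rz": 0,"fingers": 0.6},{"dx": 0,"dy": 0,"dz": 0,"rx": 0,"ry": 0,"rz": 0,"fingers": 0.6},{"dx": 0,"dy": 0,"dz": 0,"rx": 0,"ry": 0,"rz": 0,"fingers": 0.6}], "newtons": 20}}

```text
time: 17.13
position: [0.5029, 0.028, 0.3209]
eef_rot: [0.244, 0.184, 0.683, -0.664]
ft_force: [0.0, -0.3, -0.4]
finger_gap: 0.599
```

Emit:
{"name": "send_rows", "arguments": {"commands": [{"dx": 0,"dy": -0.02,"dz": 0,"rx": 0,"ry": 0,"rz": 0,"fingers": 0.6},{"dx": 0,"dy": -0.05,"dz": 0,"rx": 0,"ry": 0,"rz": 0,"fingers": 0.6},{"dx": 0,"dy": -0.09,"dz": 0,"rx": 0,"ry": 0,"rz": 0,"fingers": 0.6},{"dx": 0,"dy": -0.13,"dz": 0,"rx": 0,"ry": 0,"rz": 0,"fingers": 0.6},{"dx": 0,"dy": -0.18,"dz": 0,"rx": 0,"ry": 0,"rz": 0,"fingers": 0.6},{"dx": 0,"dy": -0.23,"dz": 0,"rx": 0,"ry": 0,"rz": 0,"fingers": 0.6},{"dx": 0,"dy": -0.28,"dz": 0,"rx": 0,"ry": 0,"rz": 0,"fingers": 0.6},{"dx": 0,"dy": -0.3,"dz": 0,"rx": 0,"ry": 0,"rz": 0,"fingers": 0.6},{"dx": 0,"dy": -0.3,"dz": 0,"rx": 0,"ry": 0,"rz": 0,"fingers": 0.6},{"dx": 0,"dy": -0.3,"dz": 0,"rx": 0,"ry": 0,"rz": 0,"fingers": 0.6}]}}

```text
time: 17.97
position: [0.4339, 0.0219, 0.4189]
eef_rot: [0.244, 0.184, 0.683, -0.663]
ft_force: [-0.8, -0.0, -0.1]
finger_gap: 0.602
```

```bash
cat > chk.py <<'E'
from h import *
status()
a=eyes.snapshot("side"); 
for _ in range(8): b=eyes.snapshot("side")
d=np.abs(a["color"].astype(int)-b["color"]).max(2); y,x=np.where(d[160:260,225:330]>40); print("moving px",len(x),(x.mean()+225,y.mean()+160) if len(x) else "")
G=np.array([.5921,.036,.196]);H=R.from_euler("z",.09)
f=lambda P:proj(b,G+H.apply(np.array(P)*1e-3))[0].round(1)
print("model gate",f((58,0,-2)),f((58,0,38)),"foot",f((33,0,-135)),"cap top",f((33,0,-36)))
hsv=cv2.cvtColor(b["color"],cv2.COLOR_RGB2HSV)
br=(hsv[:,:,0]>=17)&(hsv[:,:,0]<=28)&(hsv[:,:,1]>100)&(hsv[:,:,2]>130);ys,xs=np.where(br[194:215,246:262]);print("brass",xs.min()+246,xs.max()+246,ys.min()+194,ys.max()+194,np.polyfit(ys,xs,1).round(2))
bl=(hsv[:,:,0]>100)&(hsv[:,:,0]<125)&(hsv[:,:,1]>150);ys,xs=np.where(bl[195:260,235:290]);print("blue cap",len(xs),xs.mean()+235,ys.mean()+195)
r=eyes.outline_of("bottle_foot",b)
for k in r[:5]:
    yy,xx=np.where(k["region"]); print(round(k["confidence"],2),np.round(k["location"]),(xx.min(),xx.max(),yy.min(),yy.max()))
print("model foot ellipse",np.array([f((33+31*np.cos(t),31*np.sin(t),-135)) for t in np.linspace(0,6.28,40)]).min(0),np.array([f((33+31*np.cos(t),31*np.sin(t),-135)) for t in np.linspace(0,6.28,40)]).max(0))
save(b,"final_side_%d"%b["shot"],(215,150,315,260),5)
E
python3 chk.py
```

```text
t 17.97 p [0.4339 0.0219 0.4189] y [ 0.576  0.052 -0.816] z [ 0.089 -0.996 -0.   ] grasp [0.5232 0.0299 0.2924] j [ 0.04 -0.25 -0.58  0.62  0.03  3.1 ] F [-0.8 -0.  -0.1] gap 0.602
moving px 15 (np.float64(305.6), np.float64(215.53333333333333))
model gate [252.2 209.1] [250.1 196. ] foot [267.2 251. ] cap top [263.1 222.2]
brass 250 253 198 208 [0.14 4.01]
blue cap 82 264.8658536585366 228.6707317073171
0.96 [406. 188.] (np.int64(394), np.int64(416), np.int64(147), np.int64(209))
0.89 [382. 271.] (np.int64(366), np.int64(392), np.int64(224), np.int64(293))
0.87 [264. 229.] (np.int64(249), np.int64(279), np.int64(191), np.int64(259))
0.62 [418. 239.] (np.int64(404), np.int64(432), np.int64(197), np.int64(261))
0.61 [350. 184.] (np.int64(340), np.int64(360), np.int64(162), np.int64(200))
model foot ellipse [254.9 242.4] [279.4 259.9]
```

Emit:
{"name": "send_rows", "arguments": {"commands": [{"dx": 0,"dy": -0.02,"dz": 0,"rx": 0,"ry": 0,"rz": 0,"fingers": 0.6},{"dx": 0,"dy": -0.05,"dz": 0,"rx": 0,"ry": 0,"rz": 0,"fingers": 0.6},{"dx": 0,"dy": -0.08,"dz": 0,"rx": 0,"ry": 0,"rz": 0,"fingers": 0.6},{"dx": 0,"dy": -0.08,"dz": 0,"rx": 0,"ry": 0,"rz": 0,"fingers": 0.6},{"dx": 0,"dy": -0.08,"dz": 0,"rx": 0,"ry": 0,"rz": 0,"fingers": 0.6},{"dx": 0,"dy": -0.08,"dz": 0,"rx": 0,"ry": 0,"rz": 0,"fingers": 0.6},{"dx": 0,"dy": -0.08,"dz": 0,"rx": 0,"ry": 0,"rz": 0,"fingers": 0.6},{"dx": 0,"dy": -0.08,"dz": 0,"rx": 0,"ry": 0,"rz": 0,"fingers": 0.6},{"dx": 0,"dy": -0.08,"dz": 0,"rx": 0,"ry": 0,"rz": 0,"fingers": 0.6},{"dx": 0,"dy": -0.08,"dz": 0,"rx": 0,"ry": 0,"rz": 0,"fingers": 0.6},{"dx": 0,"dy": -0.08,"dz": 0,"rx": 0,"ry": 0,"rz": 0,"fingers": 0.6},{"dx": 0,"dy": -0.08,"dz": 0,"rx": 0,"ry": 0,"rz": 0,"fingers": 0.6},{"dx": 0,"dy": -0.08,"dz": 0,"rx": 0,"ry": 0,"rz": 0,"fingers": 0.6},{"dx": 0,"dy": -0.08,"dz": 0,"rx": 0,"ry": 0,"rz": 0,"fingers": 0.6},{"dx": 0,"dy": -0.08,"dz": 0,"rx": 0,"ry": 0,"rz": 0,"fingers": 0.6},{"dx": 0,"dy": -0.08,"dz": 0,"rx": 0,"ry": 0,"rz": 0,"fingers": 0.6},{"dx": 0,"dy": -0.08,"dz": 0,"rx": 0,"ry": 0,"rz": 0,"fingers": 0.6},{"dx": 0,"dy": -0.08,"dz": 0,"rx": 0,"ry": 0,"rz": 0,"fingers": 0.6},{"dx": 0,"dy": -0.08,"dz": 0,"rx": 0,"ry": 0,"rz": 0,"fingers": 0.6},{"dx": 0,"dy": -0.08,"dz": 0,"rx": 0,"ry": 0,"rz": 0,"fingers": 0.6}]}}

```text
time: 20.13
position: [0.4156, 0.0202, 0.4449]
eef_rot: [0.244, 0.184, 0.683, -0.664]
ft_force: [-0.5, -0.4, -0.9]
finger_gap: 0.6
```

```bash
python3 chk.py
python3 - <<'E'
from h import *
s=eyes.snapshot("side")
for q in("amber","flask","washbottle","dish","jar"):
    r=eyes.outline_of(q,s); print(q,[(round(k["confidence"],2),np.round(k["location"]).tolist()) for k in r[:1]])
w0=cv2.imread("pics/side.png").astype(int)[:,:,::-1]; d=np.abs(w0-s["color"]).max(2)>60
for n,(x,y) in dict(amber=(288,332),flask=(331,265),wash=(176,410),dish=(382,170),jar=(258,421),orange=(350,180),turqB=(417,240),turqC=(380,272),turqA=(405,190)).items(): print(n,"changed px",d[y-12:y+13,x-12:x+13].sum())
E
```

```text
t 20.13 p [0.4156 0.0202 0.4449] y [ 0.575  0.052 -0.817] z [ 0.089 -0.996 -0.   ] grasp [0.5047 0.0282 0.3183] j [ 0.04 -0.3  -0.55  0.71  0.03  3.1 ] F [-0.5 -0.4 -0.9] gap 0.6
moving px 1 (np.float64(320.0), np.float64(177.0))
model gate [252.2 209.1] [250.1 196. ] foot [267.2 251. ] cap top [263.1 222.2]
brass 250 253 198 208 [0.14 4.1 ]
blue cap 85 264.84705882352944 228.64705882352942
0.96 [419. 234.] (np.int64(404), np.int64(433), np.int64(197), np.int64(261))
0.85 [264. 229.] (np.int64(249), np.int64(279), np.int64(191), np.int64(260))
0.79 [349. 182.] (np.int64(340), np.int64(360), np.int64(159), np.int64(200))
0.78 [406. 188.] (np.int64(394), np.int64(416), np.int64(147), np.int64(209))
0.68 [381. 270.] (np.int64(367), np.int64(392), np.int64(224), np.int64(293))
model foot ellipse [254.9 242.4] [279.4 259.9]
amber [(0.82, [292.0, 332.0])]
flask [(0.61, [333.0, 265.0])]
washbottle [(0.9, [175.0, 408.0])]
dish [(0.58, [382.0, 173.0])]
jar [(0.95, [255.0, 424.0])]
amber changed px 0
flask changed px 0
wash changed px 0
dish changed px 24
jar changed px 0
orange changed px 66
turqB changed px 88
turqC changed px 0
turqA changed px 117
```

```bash
python3 -c "
from workcell import env
print(env.finish_job())"
```

```text
the job is handed in; nothing more can be done
None
```

The white reservoir bottle now hangs by its snap hook from the steel eye, upright and clear of the bench, with the gate shut. I handed the job in at about 21 s of the 56 s allowed. I gripped the black handle, felt for the eye's lower bar from below (about 245 mm up), pressed the gate about 20 mm inward over the bar, and lowered the hook until the eye took the load.

**Last checks**
- **Gate:** it is shut in the side view; the brass lies on the shut model.
- **Hanging:** the bottle's outline matches the hanging model within 1–2 pixels, with the foot about 60 mm above the bench.
- **Stillness:** only one pixel near the bottle changed over 0.4 s.
- **Robot:** it was about 120 mm clear of the bottle, touching nothing. The largest contact-force reading was about 13 N (the readings come only between moves).
- **Other items:** the amber bottle, flask, wash bottle and jar show no change around their centres.

**What disagreed**
- **Look-alikes and dish:** pixels changed around the orange bottle, two turquoise ones and the dish. The bottles are detected within about 5 pixels of where they began and the dish within 3, so I put this down to the arm's shadow or the arm blocking the view.
- **Hook angle:** the hook sits turned about 10° from square to the eye, because the last joint was near its limit.
- **Eye position:** two early image estimates of the eye's place differed by about 10 mm, and touch settled which was right.
- **Refused move:** one move was rejected for a missing field and had no effect.
- **Final picture:** the last state was checked by measurement only, because all 12 pictures had been used.

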